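# Lock away the dye jars

### The job

We are done dyeing for today: stand all the squat dye jars upright in the open drawer of the wooden chest and push the drawer fully shut. Then take the square-handled hex key from its wooden stand, seat it fully in the recessed hex socket of the lock on top of the chest, turn the lock clockwise (seen from above) half a turn until it stops, and put the key back upright in its stand, fully home. Leave the squeeze bottle, the mug and the carton standing where they are.

Things in the scene. Friction and masses are not known exactly. Their poses are not given: they have to be found in the camera images.
- jar1_mid (a point): Centre (half-way up) of a squat green plastic dye jar with a white screw lid, 58 mm in diameter at its widest, 60 mm tall, about 0.16 kg; z is the jar's axis, up. Two or three such jars, all alike, stand on the table on the robot's right.
- jar2_mid (a point): Centre (half-way up) of a squat green plastic dye jar with a white screw lid, 58 mm in diameter at its widest, 60 mm tall, about 0.16 kg; z is the jar's axis, up. Two or three such jars, all alike, stand on the table on the robot's right.
- jar3_mid (a point): Centre (half-way up) of a squat green plastic dye jar with a white screw lid, 58 mm in diameter at its widest, 60 mm tall, about 0.16 kg; z is the jar's axis, up. Two or three such jars, all alike, stand on the table on the robot's right.
- jar4_mid (a point): Centre (half-way up) of a squat green plastic dye jar with a white screw lid, 58 mm in diameter at its widest, 60 mm tall, about 0.16 kg; z is the jar's axis, up. Two or three such jars, all alike, stand on the table on the robot's right.
- drawer (a joint): How far the chest's only drawer is open, m: 0 fully shut, at the start about 0.15. It slides with about 2.5 N of friction and stays where it is left. No catch.
- drawer_floor (a point): Point on the drawer's floor, 20 mm above the table; moves with the drawer. Axes: -x is the way the drawer opens, z up. Clear inside: x -0.092 to +0.084, y -0.112 to +0.112. Side and back walls rise 60 mm above the floor, the front panel 73 mm (outer face at x = -0.104). Open by q, the part with x below q - 0.10 is uncovered.
- drawer_handle (a point): Middle of the bar handle on the drawer's front, 35 mm out from the front panel; the bar is 100 mm long along the drawer's y, 78 mm above the table. Axes as drawer_floor.
- chest_front_top (a point): Middle of the upper front edge of the fixed wooden chest; x points into the chest (the way the drawer shuts), z up. The chest is 200 mm deep (x), 260 mm wide (y) and 106 mm high. It stands fixed on the robot's left, its drawer facing the robot's right.
- lock (a joint): Angle of the lock plug, rad: grows as it turns clockwise seen from above; 0 to 0.4 at the start (unlocked), stops at 3.14 (locked). It turns with about 0.12 N m of friction and stays where it is left.
- socket_mouth (a point): Centre of the hex socket's mouth, on the axis of the brass lock plug (46 mm across) on the chest's top, 118 mm above the table, 12 mm above the chest; turns with the plug; z up. Socket 21.6 mm across flats under a 45-degree bevel 4 mm deep; 24 mm deep from mouth to floor. Flats face along its x and every 60 degrees. A white pointer points along -x.
- key_handle (a point): Centre of the hex key's black handle, a 38 mm cube with faces along this point's x and y. The steel hex shaft, 20 mm across flats, reaches 60 mm down from the handle's underside (tip 79 mm below this point); round nose, 17 mm wide, on the last 4 mm. Flats face along x and every 60 degrees. 0.18 kg. Starts in its stand, handle resting on the stand's top.
- key_tip (a point): Centre of the lower end of the key's shaft; same axes as key_handle. Seated fully it lies 24 mm below the socket's mouth.
- stand_top (a point): Centre of the hole's mouth in the top of the fixed dark wooden key stand, a block 90 x 90 x 70 mm high. Through hole 28 mm square with a 2 mm bevel, faces along the point's x and y; z up.
- squeeze_bottle: Bystander: white squeeze bottle with a nozzle, 48 mm in diameter, 155 mm tall; origin at the centre of its underside.
- mug: Bystander: blue mug 80 mm wide, 90 mm tall; origin at the centre of its underside.
- carton: Bystander: cardboard carton 110 x 75 x 50 mm; origin at the centre of its underside.
There are look-alikes about, which are no part of the job. Of the things like the part that bears stand_top, leave any that is orange or yellow; of the rest the larger one is meant.

How it is judged:
By the outcome, as a careful person would: the job done as asked, in the order asked, and still so for the second after the job is handed in, with the robot touching nothing.
Of jar1, jar2, jar3, jar4 only 2 to 3 are there at a start; the rules pass over those that are not, and their reading is None.
At some moment in a run one of jar1, jar2, jar3, jar4 may be knocked a few centimetres aside while the robot is not near it.
It also fails if it takes over 208 s, if anything falls off the work surface, if the arm or the gripper's body presses on something with over 40 N, if the wrist force passes 120 N, or if a joint passes its speed limit or range.

### The arm

A 6-joint arm with a two-finger parallel gripper is mounted at the origin on the work surface. World frame = base frame: x ahead of the robot, y to its left, z up, the work surface at z = 0. Lengths are in m, angles in rad, forces in N, time in s.
With the tool pointing down it reaches from about 0.375 to 0.9 m from the base axis. Payload 3.1 kg.
Tool frame: the origin (TCP) lies midway between the tips of the shut fingers; the grasp point (between the pads) lies 19 mm behind it (manip.grasp_offset is the distance from the TCP to the grasp point, in m); z points along the fingers, y is the line along which they close (so a half turn about z gives the same grasp; the last joint's range is limited). The gripper opens to 85 mm and grips with 20 to 120 N. Pads are 22 mm wide; open, the fingers measure 114 mm over their backs; the gripper's body (76 mm by 85 mm) begins 54 mm behind the grasp point. The pads swing forward as they close: fully open they stand 13 mm farther back than shut.
Start: joints at [1.125, 0.527, 1.433, -0, 1.181, -0.178], TCP at [0.165, 0.603, 0.205] pointing down, gripper open.
Joint ranges: [-3.08, 3.08], [-0.75, 2.2], [0.22, 2.44], [-1.43, 4.57], [0, 2.65], [-2.85, 2.85]. Speed limits (rad/s): [2.79, 2.79, 3.14, 3.14, 3.14, 3.14].

### API

Orientations are given as a unit quaternion [x, y, z, w].
In Python, from station import sensors, cams, order, manip gives the robot as it stands.
- The arm moves only by the tool move_arm, never from a script. Its argument "targets" is a list of rows, each an object of numbers: "dx", "dy", "dz": the shift along the world's x, y, z normalised to -1 to 1, where 1 is 25 mm; "rx", "ry", "rz": the turn, a rotation vector about the world's x, y, z normalised to -1 to 1, where 1 is 30 degrees. A call has exactly 10 rows; each row shifts and turns the commanded pose from where the row before left it; what a row does not reach is not made up. A row lasts 1/8 s, in which the tool goes at most 62.5 mm and 10.7 degrees, less where a joint would pass 70% of its speed; a pose out of reach is approached as far as the arm can. A call with a number of a shift or a turn outside -1 to 1 is refused whole. A call with a gripper value outside its range is refused whole. "claw" is the opening in per cent of the stroke, from 0 (shut) to 100 (fully open), set as the call begins (left out, the last holds). The fingers move at their own pace and stop on an object; "newtons" is the grip in N (left out, the last holds). Time passes only in rows, so rows that do not move let the fingers close, or fill a call up. It gives the time, the measured TCP pose, the force, the opening and the grip force at its end, in the units of the state.
- sensors.sense(): the state, without advancing time (a new reading comes with each control period).
- cams.snapshot(name): name is "scene" or "side" or "wrist"; returns the picture (384x512x3 uint8, red, green, blue); there is no depth.
- cams.camera_model(name): a dict with "fx", "fy", "cx", "cy" (pixels), "extrinsics" (4x4, takes a point from world to camera coordinates). Camera axes: x right, y down, z forward; pixel columns grow to the right and rows downward; lengths in m; the calibration is good to about 2 mm. A picture is of the moment at which its call begins: read the wrist's pose just before it. camera_model takes no time and is no camera call; for the wrist camera it gives the pose at the moment of the call.
- order.sign_off(): hands the job in; it is judged then, once.
The state is a dict: "t": time; "q": joint angles; "qd": joint speeds; "tau": joint torques, N m; "tcp_pos": TCP position; "tool_rot": TCP orientation; "force": force on the tool from outside, world axes, zero at the start; "ft_torque": the same for the moment, N m; "finger_gap": opening from 0.0 (shut) to 1.0 (fully open); "gripper_force": force on a finger pad.
Only numpy, scipy, OpenCV 4.12 (cv2) and the standard library are available. Lean on these libraries where they do the work, as an engineer would, in place of code of your own. Each camera call takes 0.05 s, during which the arm holds its last target. There are 200 camera calls.

## Working session

There is one attempt and no reset: what is moved stays moved. The work goes in short steps, Python scripts to look and compute and a tool call to move; the robot and the scene stay as the last step left them, time stands still between calls to the robot, and variables do not carry over. Pictures are saved under pics/ and viewed, at most 14 in all, crops included, and the job is handed in when it is done.

Besides the shell and the picture viewer there is one more tool, called as a command line: name --argument value ..., lists and objects as JSON in quotes. move_arm: Moves the arm, as the interface text tells. Scaled input: -1 to 1 covers 25 mm each way for a shift and 30 degrees each way for a turn. Its arguments: {"type":"object","properties":{"targets":{"type":"array"},"claw":{"type":"number"},"newtons":{"type":"number"}},"required":["targets"]}

```bash
ls; mkdir -p pics
cat > h.py <<'E'
import numpy as np, cv2
from station import sensors, cams, order, manip
from scipy.spatial.transform import Rotation as R
def snap(name,out,crop=None,s=1):
    m=cams.camera_model(name); im=cams.snapshot(name)[:,:,::-1]
    cv2.imwrite('pics/raw_'+out,im)
    if crop: x0,y0,x1,y1=crop; im=im[y0:y1,x0:x1]
    if s!=1: im=cv2.resize(im,None,fx=s,fy=s,interpolation=cv2.INTER_CUBIC)
    cv2.imwrite('pics/'+out,im); np.save('pics/'+out+'.npy',np.array([m['fx'],m['fy'],m['cx'],m['cy'],*np.array(m['extrinsics']).ravel()]))
    return m
def load(out):
    v=np.load('pics/'+out+'.npy'); return dict(fx=v[0],fy=v[1],cx=v[2],cy=v[3],extrinsics=v[4:].reshape(4,4))
def at_z(m,uv,z):
    E=np.array(m['extrinsics']); c=-E[:3,:3].T@E[:3,3]
    d=E[:3,:3].T@np.array([(uv[0]-m['cx'])/m['fx'],(uv[1]-m['cy'])/m['fy'],1])
    return c+d*(z-c[2])/d[2]
def proj(m,p):
    E=np.array(m['extrinsics']); q=E[:3,:3]@np.array(p)+E[:3,3]
    return np.array([m['fx']*q[0]/q[2]+m['cx'],m['fy']*q[1]/q[2]+m['cy']])
def st():
    s=sensors.sense(); r=R.from_quat(s['tool_rot']).as_matrix()
    print('t',round(s['t'],2),'tcp',np.round(s['tcp_pos'],4),'z',np.round(r[:,2],3),'y',np.round(r[:,1],3),'yawy',round(np.degrees(np.arctan2(r[1,1],r[0,1])),1),'gap',round(s['finger_gap'],3),'gf',round(s['gripper_force'],1),'F',np.round(s['force'],1),'q6',round(s['q'][5],2))
    return s
E
python3 - <<'E'
from h import *
for n in ['scene','side','wrist']:
    m=snap(n,n+'0.png',s=1.5); E=np.array(m['extrinsics']); print(n,m['fx'],m['cx'],m['cy'],'pos',-E[:3,:3].T@E[:3,3],'fwd',E[2,:3])
print(manip.grasp_offset); st()
E
```

```text
pics
scene 439.0169098980615 258.2209678132236 194.26215077688212 pos [1.54484343 0.04116774 0.84920354] fwd [-0.79836428 -0.02203254 -0.60177158]
side 412.8623232213124 251.3875020158634 196.51696733626218 pos [-0.00967354 -0.69496685  0.82304329] fwd [ 0.46417215  0.63673509 -0.61572124]
wrist 334.6353518775044 253.77484746763966 191.76364187642005 pos [0.09146413 0.6236699  0.37383725] fwd [ 0.2898756  -0.082064   -0.95353953]
0.0187
t 0.15 tcp [0.1651 0.6022 0.2041] z [-0.001 -0.001 -1.   ] y [ 0.265  0.964 -0.002] yawy 74.7 gap 1.0 gf 0.0 F [-0.8 -0.5  0.4] q6 -0.18
```

View pics/scene0.png

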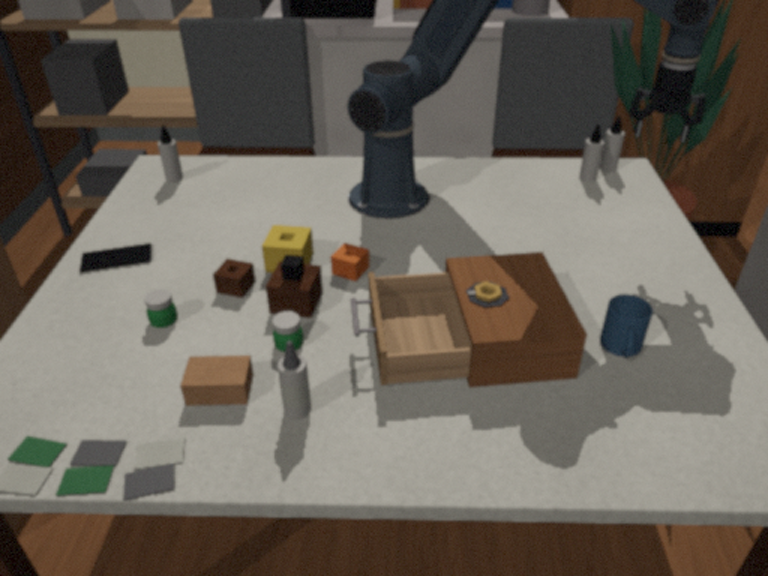

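View pics/side0.png

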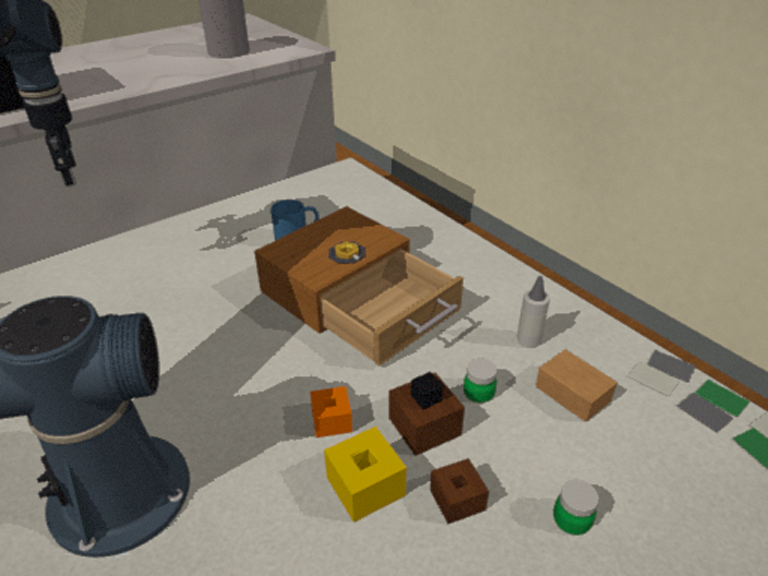

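View pics/wrist0.png

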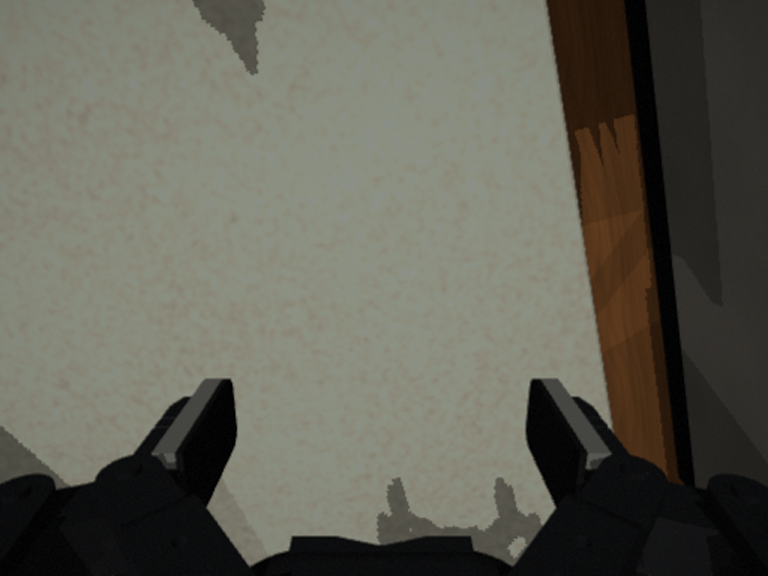

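The scene and side views show two green jars, the key in the large brown stand, the yellow, orange and small brown decoys, the open drawer, and the bottle, mug and carton.

```bash
python3 - <<'E'
from h import *
S=load('scene0.png');D=load('side0.png')
def a(n,m,uv,z): print(n,np.round(at_z(m,np.array(uv)/1.5,z),4))
a('jarA sc',S,(159,298),.06);a('jarA sd',D,(579,493),.06)
a('jarB sc',S,(287,320),.06);a('jarB sd',D,(481,369),.06)
for n,p in dict(frontback=(447,261),backleft=(545,254),c3=(583,338),c4=(470,347)).items(): a('chest sc '+n,S,p,.106)
for n,p in dict(left=(257,254),far=(347,208),right=(409,243),near=(321,290)).items(): a('chest sd '+n,D,p,.106)
a('lock sc',S,(488,291),.118);a('lock sd',D,(347,250),.118)
a('handletop sc',S,(292,264),.108);a('handletop sd',D,(427,384),.108)
for p in [(275,270),(268,290),(311,294),(321,270)]: a('stand sc',S,p,.07)
for p in [(391,408),(425,382),(463,406),(424,425)]: a('stand sd',D,p,.07)
for p in [(407,327),(456,304)]: a('handle sd',D,p,.078)
a('bottle sd',D,(530,345),0); a('bottle nozzle',D,(540,280),.155); a('carton',D,(576,376),.05); a('carton sc',S,(216,368),.05)
E
python3 - <<'E'
import cv2,numpy as np
a=cv2.imread('pics/raw_scene0.png');b=cv2.imread('pics/raw_side0.png')
A=cv2.resize(a[140:270,160:400],None,fx=3,fy=2.3*1.0,interpolation=2)[:300]
c1=cv2.resize(a[150:250,170:390],(792,300),interpolation=2) if 0 else cv2.resize(a[155:255,90:350],(780,300),interpolation=2)
c2=cv2.resize(b[130:310,170:430],(433,300),interpolation=2)
c2=cv2.resize(b[195:295,170:430],(780,300),interpolation=2)
cv2.imwrite('pics/crop1.png',np.vstack([c1,c2]))
E
```

```text
jarA sc [ 0.5269 -0.4373  0.06  ]
jarA sd [ 0.5207 -0.4448  0.06  ]
jarB sc [ 0.5906 -0.1748  0.06  ]
jarB sd [ 0.5839 -0.1827  0.06  ]
chest sc frontback [0.4561 0.1307 0.106 ]
chest sc backleft [0.4278 0.33   0.106 ]
chest sc c3 [0.6857 0.3517 0.106 ]
chest sc c4 [0.7122 0.1569 0.106 ]
chest sd left [0.4158 0.3068 0.106 ]
chest sd far [0.6689 0.348  0.106 ]
chest sd right [0.6897 0.1476 0.106 ]
chest sd near [0.455  0.1233 0.106 ]
lock sc [0.5705 0.2    0.118 ]
lock sd [0.5616 0.1905 0.118 ]
handletop sc [ 0.4744 -0.1771  0.108 ]
handletop sd [ 0.4554 -0.1875  0.108 ]
stand sc [ 0.4418 -0.2203  0.07  ]
stand sc [ 0.5104 -0.2231  0.07  ]
stand sc [ 0.522  -0.1366  0.07  ]
stand sc [ 0.4402 -0.1255  0.07  ]
stand sd [ 0.4002 -0.1659  0.07  ]
stand sd [ 0.4804 -0.155   0.07  ]
stand sd [ 0.4947 -0.2323  0.07  ]
stand sd [ 0.4198 -0.2245  0.07  ]
handle sd [ 0.5383 -0.0347  0.078 ]
handle sd [ 0.6547 -0.0394  0.078 ]
bottle sd [ 0.7524 -0.1525  0.    ]
bottle nozzle [ 0.7522 -0.1478  0.155 ]
carton [ 0.7099 -0.2874  0.05  ]
carton sc [ 0.7123 -0.2827  0.05  ]
```

View pics/crop1.png

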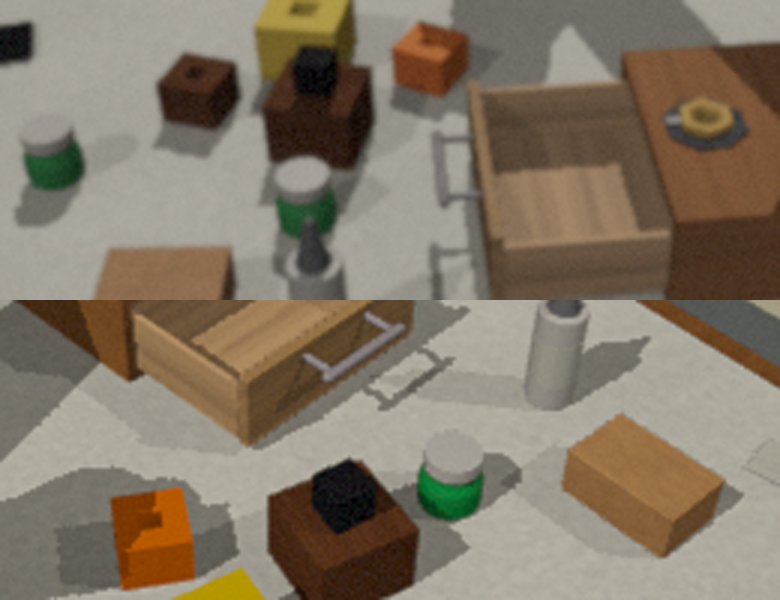

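The crop confirms jar B just in front of the key stand, and only two jars are present. I'll move over jar B, turning the tool to the drawer's yaw on the way.

move_arm --targets '[{"dx": 0.42,"dy": -0.78,"rz": 0.018},{"dx": 0.42,"dy": -0.78,"rz": 0.018},{"dx": 0.42,"dy": -0.78,"rz": 0.018},{"dx": 0.42,"dy": -0.78,"rz": 0.018},{"dx": 0.42,"dy": -0.78,"rz": 0.018},{"dx": 0.42,"dy": -0.78,"rz": 0.018},{"dx": 0.42,"dy": -0.78,"rz": 0.018},{"dx": 0.42,"dy": -0.78,"rz": 0.018},{"dx": 0.42,"dy": -0.78,"rz": 0.018},{"dx": 0.42,"dy": -0.78,"rz": 0.018}]'

```text
schema error: expected keys dx, dy, dz, rx, ry, rz
```

move_arm --targets '[{"dx": 0.42,"dy": -0.78,"rz": 0.018},{"dx": 0.42,"dy": -0.78,"rz": 0.018},{"dx": 0.42,"dy": -0.78,"rz": 0.018},{"dx": 0.42,"dy": -0.78,"rz": 0.018},{"dx": 0.42,"dy": -0.78,"rz": 0.018},{"dx": 0.42,"dy": -0.78,"rz": 0.018},{"dx": 0.42,"dy": -0.78,"rz": 0.018},{"dx": 0.42,"dy": -0.78,"rz": 0.018},{"dx": 0.42,"dy": -0.78,"rz": 0.018},{"dx": 0.42,"dy": -0.78,"rz": 0.018}]'

```text
schema error: expected keys dx, dy, dz, rx, ry, rz
```

Run:
```python
from h import *
st(); snap('wrist','w1.png',s=1.5)
```

```text
t 0.15 tcp [0.1651 0.6022 0.2041] z [-0.001 -0.001 -1.   ] y [ 0.265  0.964 -0.002] yawy 74.7 gap 1.0 gf 0.0 F [-0.8 -0.5  0.4] q6 -0.18
```

View pics/w1.png

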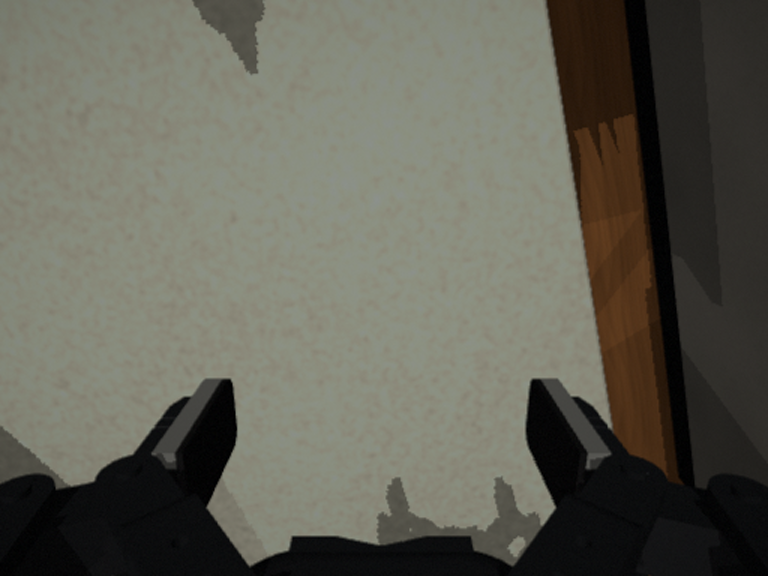

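The view is unchanged because the moves were refused: every row needs all six keys. I'll resend them.

move_arm --targets '[{"dx": 0.42,"dy": -0.78,"dz": 0,"rx": 0,"ry": 0,"rz": 0.018},{"dx": 0.42,"dy": -0.78,"dz": 0,"rx": 0,"ry": 0,"rz": 0.018},{"dx": 0.42,"dy": -0.78,"dz": 0,"rx": 0,"ry": 0,"rz": 0.018},{"dx": 0.42,"dy": -0.78,"dz": 0,"rx": 0,"ry": 0,"rz": 0.018},{"dx": 0.42,"dy": -0.78,"dz": 0,"rx": 0,"ry": 0,"rz": 0.018},{"dx": 0.42,"dy": -0.78,"dz": 0,"rx": 0,"ry": 0,"rz": 0.018},{"dx": 0.42,"dy": -0.78,"dz": 0,"rx": 0,"ry": 0,"rz": 0.018},{"dx": 0.42,"dy": -0.78,"dz": 0,"rx": 0,"ry": 0,"rz": 0.018},{"dx": 0.42,"dy": -0.78,"dz": 0,"rx": 0,"ry": 0,"rz": 0.018},{"dx": 0.42,"dy": -0.78,"dz": 0,"rx": 0,"ry": 0,"rz": 0.018}]'

```text
t: 1.45
tcp_pos: [0.2705, 0.407, 0.2048]
tool_rot: [0.086, 0.996, -0.0, -0.0]
force: [0.2, 0.1, -0.0]
finger_gap: 0.996
gripper_force: 0.0
```

move_arm --targets '[{"dx": 0.42,"dy": -0.78,"dz": 0,"rx": 0,"ry": 0,"rz": 0.018},{"dx": 0.42,"dy": -0.78,"dz": 0,"rx": 0,"ry": 0,"rz": 0.018},{"dx": 0.42,"dy": -0.78,"dz": 0,"rx": 0,"ry": 0,"rz": 0.018},{"dx": 0.42,"dy": -0.78,"dz": 0,"rx": 0,"ry": 0,"rz": 0.018},{"dx": 0.42,"dy": -0.78,"dz": 0,"rx": 0,"ry": 0,"rz": 0.018},{"dx": 0.42,"dy": -0.78,"dz": 0,"rx": 0,"ry": 0,"rz": 0.018},{"dx": 0.42,"dy": -0.78,"dz": 0,"rx": 0,"ry": 0,"rz": 0.018},{"dx": 0.42,"dy": -0.78,"dz": 0,"rx": 0,"ry": 0,"rz": 0.018},{"dx": 0.42,"dy": -0.78,"dz": 0,"rx": 0,"ry": 0,"rz": 0.018},{"dx": 0.42,"dy": -0.78,"dz": 0,"rx": 0,"ry": 0,"rz": 0.018}]'

```text
t: 2.7
tcp_pos: [0.3756, 0.212, 0.2048]
tool_rot: [0.04, 0.999, 0.0, 0.0]
force: [-0.3, 0.5, -0.4]
finger_gap: 1.001
gripper_force: 0.0
```

Run:
```python
from h import *
st(); snap('wrist','w2.png',s=1.5)
```

```text
t 2.7 tcp [0.3756 0.212  0.2048] z [ 0.  0. -1.] y [0.079 0.997 0.   ] yawy 85.5 gap 1.001 gf 0.0 F [-0.3  0.5 -0.4] q6 -1.24
```

move_arm --targets '[{"dx": 0.42,"dy": -0.78,"dz": 0,"rx": 0,"ry": 0,"rz": 0.018},{"dx": 0.42,"dy": -0.78,"dz": 0,"rx": 0,"ry": 0,"rz": 0.018},{"dx": 0.42,"dy": -0.78,"dz": 0,"rx": 0,"ry": 0,"rz": 0.018},{"dx": 0.42,"dy": -0.78,"dz": 0,"rx": 0,"ry": 0,"rz": 0.018},{"dx": 0.42,"dy": -0.78,"dz": 0,"rx": 0,"ry": 0,"rz": 0.018},{"dx": 0.42,"dy": -0.78,"dz": 0,"rx": 0,"ry": 0,"rz": 0.018},{"dx": 0.42,"dy": -0.78,"dz": 0,"rx": 0,"ry": 0,"rz": 0.018},{"dx": 0.42,"dy": -0.78,"dz": 0,"rx": 0,"ry": 0,"rz": 0.018},{"dx": 0.42,"dy": -0.78,"dz": 0,"rx": 0,"ry": 0,"rz": 0.018},{"dx": 0.42,"dy": -0.78,"dz": 0,"rx": 0,"ry": 0,"rz": 0.018}]'

```text
t: 4.0
tcp_pos: [0.4805, 0.0175, 0.2048]
tool_rot: [-0.008, 1.0, 0.0, -0.0]
force: [-0.2, -0.3, 0.6]
finger_gap: 0.997
gripper_force: 0.0
```

move_arm --targets '[{"dx": 0.42,"dy": -0.78,"dz": 0,"rx": 0,"ry": 0,"rz": 0.018},{"dx": 0.42,"dy": -0.78,"dz": 0,"rx": 0,"ry": 0,"rz": 0.018},{"dx": 0.42,"dy": -0.78,"dz": 0,"rx": 0,"ry": 0,"rz": 0.018},{"dx": 0.42,"dy": -0.78,"dz": 0,"rx": 0,"ry": 0,"rz": 0.018},{"dx": 0.42,"dy": -0.78,"dz": 0,"rx": 0,"ry": 0,"rz": 0.018},{"dx": 0.42,"dy": -0.78,"dz": 0,"rx": 0,"ry": 0,"rz": 0.018},{"dx": 0.42,"dy": -0.78,"dz": 0,"rx": 0,"ry": 0,"rz": 0.018},{"dx": 0.42,"dy": -0.78,"dz": 0,"rx": 0,"ry": 0,"rz": 0.018},{"dx": 0.42,"dy": -0.78,"dz": 0,"rx": 0,"ry": 0,"rz": 0.018},{"dx": 0.42,"dy": -0.78,"dz": 0,"rx": 0,"ry": 0,"rz": 0.018}]'

```text
t: 5.25
tcp_pos: [0.586, -0.1786, 0.2047]
tool_rot: [-0.055, 0.998, 0.0, -0.0]
force: [0.3, -0.9, -1.0]
finger_gap: 1.0
gripper_force: 0.0
```

Run:
```python
from h import *
st(); snap('wrist','w3.png'); 
a=cv2.imread('pics/raw_w2.png');b=cv2.imread('pics/raw_w3.png')
cv2.imwrite('pics/w23.png',np.vstack([cv2.resize(x,(400*1,300)) for x in (a,b)]) if 0 else cv2.resize(b,None,fx=1.5,fy=1.5))
```

```text
t 5.25 tcp [ 0.586  -0.1786  0.2047] z [-0.  0. -1.] y [-0.109  0.994  0.   ] yawy 96.3 gap 1.0 gf 0.0 F [ 0.3 -0.9 -1. ] q6 -2.16
```

View pics/w23.png

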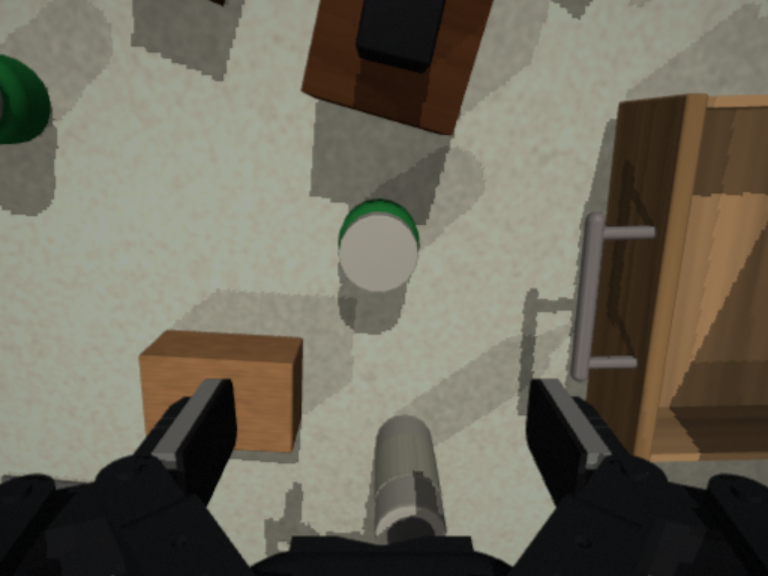

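View pics/w2.png

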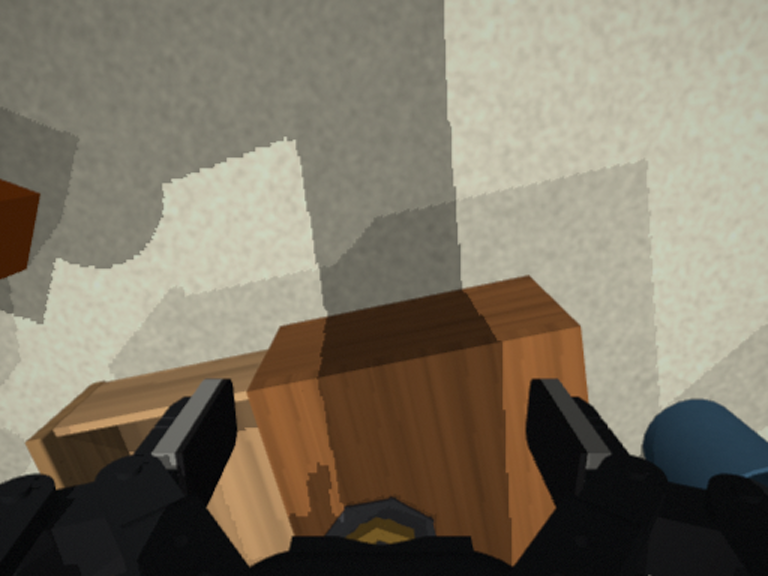

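In w3, jar B's lid is centred at about (378,253). The stand corners are at (303,91), (452,134) and (494,0), the key handle is above them, jar A's edge is at (50,105), and the handle bar runs from (594,215) to (580,378). In w2, the chest's top near corners are at (250,388) and (498,342), and the lock's gold part is at the bottom near (380,535).

Run:
```python
from h import *
W=load('w3.png');V=load('w2.png')
def a(n,m,uv,z): print(n,np.round(at_z(m,np.array(uv)/1.5,z),4))
a('jarB',W,(378,253),.06)
for p in [(303,91),(452,134),(494,0)]: a('stand',W,p,.07)
for p in [(357,52),(425,70)]: a('key bottom edge',W,p,.07)
for p in [(362,28),(436,44)]: a('key top edge',W,p,.108)
for p in [(594,215),(580,378)]: a('handle',W,p,.084)
for p in [(684,95),(637,455)]: a('panel outer top',W,p,.093)
for p in [(707,97),(651,460)]: a('panel inner top',W,p,.093)
for p in [(250,388),(498,342)]: a('chest near edge',V,p,.106)
a('lock',V,(385,535),.118)
a('bottle nozzle',W,(410,535),.155)
```

```text
jarB [ 0.5858 -0.1797  0.06  ]
stand [ 0.4944 -0.2322  0.07  ]
stand [ 0.5082 -0.1448  0.07  ]
stand [ 0.4375 -0.1328  0.07  ]
key bottom edge [ 0.471  -0.2037  0.07  ]
key bottom edge [ 0.476 -0.165  0.07 ]
key top edge [ 0.4651 -0.2001  0.108 ]
key top edge [ 0.4682 -0.1639  0.108 ]
handle [ 0.5438 -0.0579  0.084 ]
handle [ 0.6479 -0.0421  0.084 ]
panel outer top [ 0.4757 -0.0299  0.093 ]
panel outer top [0.6948 0.0036 0.093 ]
panel inner top [ 0.4754 -0.0176  0.093 ]
panel inner top [0.6976 0.0138 0.093 ]
chest near edge [0.4408 0.129  0.106 ]
chest near edge [0.4225 0.2775 0.106 ]
lock [0.5448 0.2021 0.118 ]
bottle nozzle [ 0.7174 -0.1475  0.155 ]
```

Jar B is at (0.586, -0.180), matching the scene and side estimates. I'll descend and grip it.

move_arm --targets '[{"dx": 0,"dy": -0.04,"dz": -0.96,"rx": 0,"ry": 0,"rz": 0},{"dx": 0,"dy": 0,"dz": -0.96,"rx": 0,"ry": 0,"rz": 0},{"dx": 0,"dy": 0,"dz": -0.96,"rx": 0,"ry": 0,"rz": 0},{"dx": 0,"dy": 0,"dz": -0.96,"rx": 0,"ry": 0,"rz": 0},{"dx": 0,"dy": 0,"dz": -0.96,"rx": 0,"ry": 0,"rz": 0},{"dx": 0,"dy": 0,"dz": -0.96,"rx": 0,"ry": 0,"rz": 0},{"dx": 0,"dy": 0,"dz": -0.96,"rx": 0,"ry": 0,"rz": 0},{"dx": 0,"dy": 0,"dz": -0.6,"rx": 0,"ry": 0,"rz": 0},{"dx": 0,"dy": 0,"dz": -0.36,"rx": 0,"ry": 0,"rz": 0},{"dx": 0,"dy": 0,"dz": 0,"rx": 0,"ry": 0,"rz": 0}]'

```text
t: 6.55
tcp_pos: [0.5852, -0.1782, 0.0125]
tool_rot: [-0.055, 0.999, 0.0, -0.0]
force: [-0.2, 0.3, 0.8]
finger_gap: 1.0
gripper_force: 0.0
```

move_arm --claw 0 --newtons 40 --targets '[{"dx": 0,"dy": 0,"dz": 0,"rx": 0,"ry": 0,"rz": 0},{"dx": 0,"dy": 0,"dz": 0,"rx": 0,"ry": 0,"rz": 0},{"dx": 0,"dy": 0,"dz": 0,"rx": 0,"ry": 0,"rz": 0},{"dx": 0,"dy": 0,"dz": 0,"rx": 0,"ry": 0,"rz": 0},{"dx": 0,"dy": 0,"dz": 0,"rx": 0,"ry": 0,"rz": 0},{"dx": 0,"dy": 0,"dz": 0,"rx": 0,"ry": 0,"rz": 0},{"dx": 0,"dy": 0,"dz": 0,"rx": 0,"ry": 0,"rz": 0},{"dx": 0,"dy": 0,"dz": 0,"rx": 0,"ry": 0,"rz": 0},{"dx": 0,"dy": 0,"dz": 0.4,"rx": 0,"ry": 0,"rz": 0},{"dx": 0,"dy": 0,"dz": 0.6,"rx": 0,"ry": 0,"rz": 0}]'

```text
t: 7.8
tcp_pos: [0.5846, -0.1778, 0.0378]
tool_rot: [-0.055, 0.999, 0.001, -0.001]
force: [-0.5, -0.3, -0.8]
finger_gap: 0.593
gripper_force: 42.1
```

move_arm --targets '[{"dx": 0,"dy": 0,"dz": 1,"rx": 0,"ry": 0,"rz": 0},{"dx": 0,"dy": 0,"dz": 1,"rx": 0,"ry": 0,"rz": 0},{"dx": 0,"dy": 0,"dz": 1,"rx": 0,"ry": 0,"rz": 0},{"dx": 0,"dy": 0,"dz": 1,"rx": 0,"ry": 0,"rz": 0},{"dx": 0,"dy": 0,"dz": 1,"rx": 0,"ry": 0,"rz": 0},{"dx": -0.27,"dy": 0.95,"dz": 0,"rx": 0,"ry": 0,"rz": 0.01},{"dx": -0.27,"dy": 0.95,"dz": 0,"rx": 0,"ry": 0,"rz": 0.01},{"dx": -0.27,"dy": 0.95,"dz": 0,"rx": 0,"ry": 0,"rz": 0.01},{"dx": -0.27,"dy": 0.95,"dz": 0,"rx": 0,"ry": 0,"rz": 0.01},{"dx": -0.27,"dy": 0.95,"dz": 0,"rx": 0,"ry": 0,"rz": 0.01}]'

```text
t: 9.05
tcp_pos: [0.5508, -0.0575, 0.1624]
tool_rot: [-0.068, 0.998, 0.0, -0.0]
force: [0.5, -0.5, -1.6]
finger_gap: 0.584
gripper_force: 42.2
```

move_arm --targets '[{"dx": -0.27,"dy": 0.95,"dz": 0,"rx": 0,"ry": 0,"rz": 0.01},{"dx": -0.27,"dy": 0.95,"dz": 0,"rx": 0,"ry": 0,"rz": 0},{"dx": -0.27,"dy": 0.95,"dz": 0,"rx": 0,"ry": 0,"rz": 0},{"dx": -0.27,"dy": 0.95,"dz": 0,"rx": 0,"ry": 0,"rz": 0},{"dx": -0.27,"dy": 0.95,"dz": 0,"rx": 0,"ry": 0,"rz": 0},{"dx": 0,"dy": 0,"dz": 0,"rx": 0,"ry": 0,"rz": 0},{"dx": 0,"dy": 0,"dz": 0,"rx": 0,"ry": 0,"rz": 0},{"dx": 0,"dy": 0,"dz": 0,"rx": 0,"ry": 0,"rz": 0},{"dx": 0,"dy": 0,"dz": 0,"rx": 0,"ry": 0,"rz": 0},{"dx": 0,"dy": 0,"dz": 0,"rx": 0,"ry": 0,"rz": 0}]'

```text
t: 10.3
tcp_pos: [0.518, 0.0588, 0.1628]
tool_rot: [-0.07, 0.998, -0.0, 0.0]
force: [-0.5, -0.2, -1.4]
finger_gap: 0.586
gripper_force: 42.2
```

Run:
```python
from h import *
st(); snap('wrist','w4.png',s=1.5);snap('scene','s4.png')
```

```text
t 10.3 tcp [0.518  0.0588 0.1628] z [ 0. -0. -1.] y [-0.139  0.99  -0.   ] yawy 98.0 gap 0.586 gf 42.2 F [-0.5 -0.2 -1.4] q6 -1.81
```

View pics/w4.png

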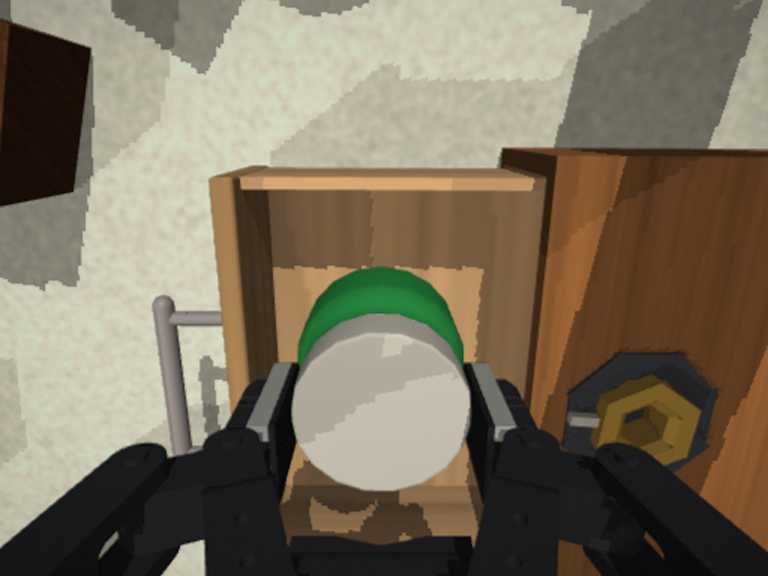

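The jar is held upright, with its lid at (381,403). The drawer lies squarely under it, inner robot-side wall along row 188. The lock's socket is centred at about (648,420), with the white pointer at (583,422).

Run:
```python
from h import *
W=load('w4.png')
def a(n,m,uv,z): print(n,np.round(at_z(m,np.array(uv)/1.5,z),4))
for p in [(243,170),(543,172)]: a('wall outer',W,p,.08)
for p in [(243,188),(533,190)]: a('wall inner',W,p,.08)
a('panel corner outer',W,(210,180),.093); a('panel outer low',W,(230,400),.093)
a('chest corner',W,(502,150),.106)
a('socket',W,(648,418),.118); a('pointer',W,(583,422),.118); a('plug disc left/right',W,(566,400),.106);a('r',W,(718,395),.106)
a('handle end',W,(163,303),.084)
import cv2
b=cv2.imread('pics/raw_w4.png')[220:330,360:500]; cv2.imwrite('pics/lock4.png',cv2.resize(b,None,fx=5,fy=5,interpolation=2))
```

```text
wall outer [ 0.4707 -0.0156  0.08  ]
wall outer [0.4512 0.1307 0.08  ]
wall inner [ 0.4795 -0.0151  0.08  ]
wall inner [0.4604 0.1278 0.08  ]
panel corner outer [ 0.476  -0.0273  0.093 ]
panel outer low [ 0.5915 -0.0123  0.093 ]
chest corner [0.4436 0.1023 0.106 ]
socket [0.5575 0.1968 0.118 ]
pointer [0.564  0.1659 0.118 ]
plug disc left/right [0.5596 0.1606 0.106 ]
r [0.546  0.2363 0.106 ]
handle end [ 0.5444 -0.0523  0.084 ]
```

View pics/lock4.png

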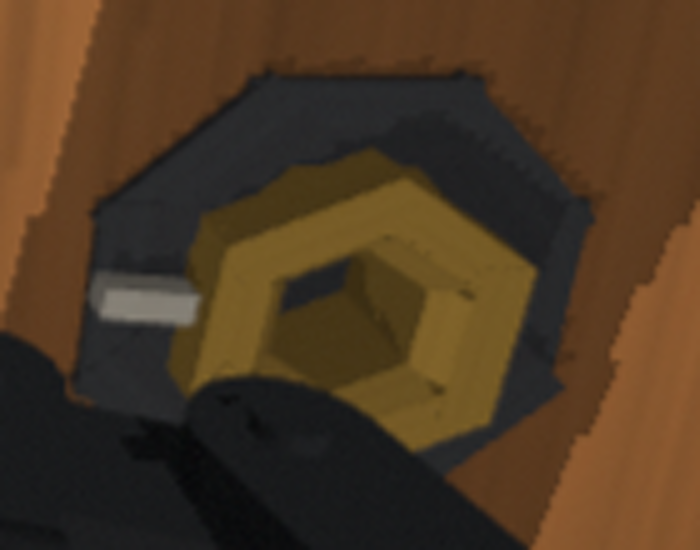

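move_arm --targets '[{"dx": 0,"dy": 0,"dz": -0.8,"rx": 0,"ry": 0,"rz": 0},{"dx": 0,"dy": 0,"dz": -0.8,"rx": 0,"ry": 0,"rz": 0},{"dx": 0,"dy": 0,"dz": -0.8,"rx": 0,"ry": 0,"rz": 0},{"dx": 0,"dy": 0,"dz": -0.8,"rx": 0,"ry": 0,"rz": 0},{"dx": 0,"dy": 0,"dz": -0.8,"rx": 0,"ry": 0,"rz": 0},{"dx": 0,"dy": 0,"dz": -0.6,"rx": 0,"ry": 0,"rz": 0},{"dx": 0,"dy": 0,"dz": -0.4,"rx": 0,"ry": 0,"rz": 0},{"dx": 0,"dy": 0,"dz": -0.17,"rx": 0,"ry": 0,"rz": 0},{"dx": 0,"dy": 0,"dz": 0,"rx": 0,"ry": 0,"rz": 0},{"dx": 0,"dy": 0,"dz": 0,"rx": 0,"ry": 0,"rz": 0}]'

```text
t: 11.65
tcp_pos: [0.5183, 0.0592, 0.0341]
tool_rot: [-0.07, 0.998, -0.0, 0.001]
force: [-0.0, -0.0, 1.1]
finger_gap: 0.585
gripper_force: 42.2
```

move_arm --claw 88 --targets '[{"dx": 0,"dy": 0,"dz": 0,"rx": 0,"ry": 0,"rz": 0},{"dx": 0,"dy": 0,"dz": 0,"rx": 0,"ry": 0,"rz": 0},{"dx": 0,"dy": 0,"dz": 0,"rx": 0,"ry": 0,"rz": 0},{"dx": 0,"dy": 0,"dz": 0,"rx": 0,"ry": 0,"rz": 0},{"dx": 0,"dy": 0,"dz": 0,"rx": 0,"ry": 0,"rz": 0},{"dx": 0,"dy": 0,"dz": 0.6,"rx": 0,"ry": 0,"rz": 0},{"dx": 0,"dy": 0,"dz": 0.8,"rx": 0,"ry": 0,"rz": 0},{"dx": 0,"dy": 0,"dz": 1,"rx": 0,"ry": 0,"rz": 0},{"dx": 0,"dy": 0,"dz": 1,"rx": 0,"ry": 0,"rz": 0},{"dx": 0,"dy": 0,"dz": 1,"rx": 0,"ry": 0,"rz": 0}]'

```text
t: 12.9
tcp_pos: [0.5179, 0.0592, 0.1454]
tool_rot: [-0.07, 0.998, -0.0, 0.001]
force: [0.4, -0.2, -0.6]
finger_gap: 0.879
gripper_force: 0.0
```

Run:
```python
from h import *
st()
W=load('w4.png')
f=lambda p: at_z(W,(p[0]/5+360,p[1]/5+220),.118)[:2]
V=[f(p) for p in [(405,180),(538,268),(490,425),(195,390),(228,247)]]
c=(V[1]+V[3])/2; print('lock c',c)
for v,off in zip(V,range(5)): d=v-c; print(np.round(np.linalg.norm(d),4),round(np.degrees(np.arctan2(d[1],d[0])),1))
d=f((150,303))-c; print('pointer dir',np.degrees(np.arctan2(d[1],d[0])))
# green blobs
for n in ['scene','side']:
    cams_im=cams.snapshot(n); m=cams.camera_model(n)
    h=cv2.cvtColor(cams_im,cv2.COLOR_RGB2HSV); k=cv2.inRange(h,(50,120,40),(80,255,255))
    N,_,s,cc=cv2.connectedComponentsWithStats(k)
    for i in range(1,N):
        if s[i,4]>30: print(n,s[i],np.round(cc[i],1),np.round(at_z(m,cc[i],.025),3))
```

```text
t 12.9 tcp [0.5179 0.0592 0.1454] z [ 0.001 -0.    -1.   ] y [-0.14  0.99 -0.  ] yawy 98.1 gap 0.879 gf 0.0 F [ 0.4 -0.2 -0.6] q6 -1.81
lock c [0.56331255 0.19924644]
0.0248 -176.3
0.0258 121.7
0.0272 60.6
0.0258 -58.3
0.026 -114.1
pointer dir -90.00301827294444
scene [266 202  17  12 157] [273.9 207.8] [0.518 0.06  0.025]
scene [ 89 209  18  15 165] [ 97.9 217.1] [ 0.57  -0.456  0.025]
side [237 210  19  10  92] [247.5 214.6] [0.531 0.067 0.025]
side [465 254  34  23 351] [481.4 265. ] [ 0.89  -0.458  0.025]
side [490 286  22  26 291] [503.1 296.4] [ 0.837 -0.543  0.025]
side [386 331  28  25 328] [397.6 346.5] [ 0.53  -0.477  0.025]
```

A knock has moved jar A: it was near (0.524,-0.441) and the blobs now put it around (0.55,-0.467). I'll go there and look.

move_arm --claw 100 --targets '[{"dx": 0.06,"dy": -0.9,"dz": 0.5,"rx": 0,"ry": 0,"rz": 0},{"dx": 0.06,"dy": -0.9,"dz": 0.5,"rx": 0,"ry": 0,"rz": 0},{"dx": 0.06,"dy": -0.9,"dz": 0.5,"rx": 0,"ry": 0,"rz": 0},{"dx": 0.06,"dy": -0.9,"dz": 0.5,"rx": 0,"ry": 0,"rz": 0},{"dx": 0.06,"dy": -1,"dz": 0.4,"rx": 0,"ry": 0,"rz": 0},{"dx": 0.06,"dy": -1,"dz": 0,"rx": 0,"ry": 0,"rz": 0},{"dx": 0.06,"dy": -1,"dz": 0,"rx": 0,"ry": 0,"rz": 0},{"dx": 0.06,"dy": -1,"dz": 0,"rx": 0,"ry": 0,"rz": 0},{"dx": 0.06,"dy": -1,"dz": 0,"rx": 0,"ry": 0,"rz": 0},{"dx": 0.06,"dy": -1,"dz": 0,"rx": 0,"ry": 0,"rz": 0}]'

```text
t: 14.25
tcp_pos: [0.5323, -0.1813, 0.203]
tool_rot: [-0.07, 0.998, 0.0, -0.001]
force: [0.8, 0.0, 0.1]
finger_gap: 0.997
gripper_force: 0.0
```

move_arm --targets '[{"dx": 0.06,"dy": -1,"dz": 0,"rx": 0,"ry": 0,"rz": -0.1},{"dx": 0.06,"dy": -1,"dz": 0,"rx": 0,"ry": 0,"rz": -0.1},{"dx": 0.06,"dy": -1,"dz": 0,"rx": 0,"ry": 0,"rz": -0.1},{"dx": 0.06,"dy": -1,"dz": 0,"rx": 0,"ry": 0,"rz": -0.1},{"dx": 0.06,"dy": -1,"dz": 0,"rx": 0,"ry": 0,"rz": -0.1},{"dx": 0.06,"dy": -1,"dz": 0,"rx": 0,"ry": 0,"rz": -0.1},{"dx": 0.06,"dy": -1,"dz": 0,"rx": 0,"ry": 0,"rz": -0.1},{"dx": 0.06,"dy": -1,"dz": 0,"rx": 0,"ry": 0,"rz": -0.1},{"dx": 0.06,"dy": -1,"dz": 0,"rx": 0,"ry": 0,"rz": -0.1},{"dx": 0.06,"dy": -1,"dz": 0,"rx": 0,"ry": 0,"rz": -0.1}]'

```text
t: 15.5
tcp_pos: [0.5478, -0.4325, 0.2034]
tool_rot: [0.192, 0.981, 0.0, -0.0]
force: [-0.6, 0.4, -0.6]
finger_gap: 1.003
gripper_force: 0.0
```

Run:
```python
from h import *
s=st(); print(np.round(s['q'],2)); snap('wrist','w5.png',s=1.5)
```

```text
t 15.5 tcp [ 0.5478 -0.4325  0.2034] z [-0.  0. -1.] y [0.377 0.926 0.   ] yawy 67.9 gap 1.003 gf 0.0 F [-0.6  0.4 -0.6] q6 -2.01
[-0.83  0.63  1.23  0.    1.28 -2.01]
```

View pics/w5.png

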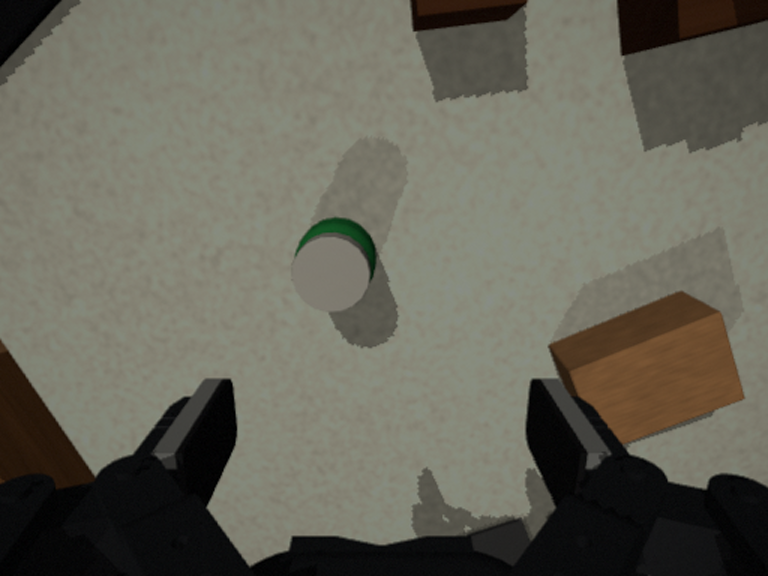

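Jar A is upright, its lid centred at (331,273), with nothing close to it.

Run:
```python
from h import *
W=load('w5.png'); p=at_z(W,(331/1.5,273/1.5),.06); s=sensors.sense(); print(p,(p-s['tcp_pos'])/.025)
```

```text
[ 0.54733226 -0.46610983  0.06      ] [-0.01927173 -1.18041157 -5.73607218]
```

move_arm --targets '[{"dx": 0,"dy": -0.6,"dz": -0.8,"rx": 0,"ry": 0,"rz": 0},{"dx": 0,"dy": -0.58,"dz": -0.96,"rx": 0,"ry": 0,"rz": 0},{"dx": 0,"dy": 0,"dz": -0.96,"rx": 0,"ry": 0,"rz": 0},{"dx": 0,"dy": 0,"dz": -0.96,"rx": 0,"ry": 0,"rz": 0},{"dx": 0,"dy": 0,"dz": -0.96,"rx": 0,"ry": 0,"rz": 0},{"dx": 0,"dy": 0,"dz": -0.96,"rx": 0,"ry": 0,"rz": 0},{"dx": 0,"dy": 0,"dz": -0.96,"rx": 0,"ry": 0,"rz": 0},{"dx": 0,"dy": 0,"dz": -0.7,"rx": 0,"ry": 0,"rz": 0},{"dx": 0,"dy": 0,"dz": -0.36,"rx": 0,"ry": 0,"rz": 0},{"dx": 0,"dy": 0,"dz": 0,"rx": 0,"ry": 0,"rz": 0}]'

```text
t: 16.8
tcp_pos: [0.5475, -0.4599, 0.0121]
tool_rot: [0.19, 0.982, 0.0, -0.001]
force: [-0.3, -0.2, 0.1]
finger_gap: 0.998
gripper_force: 0.0
```

move_arm --claw 0 --newtons 40 --targets '[{"dx": 0,"dy": 0,"dz": 0,"rx": 0,"ry": 0,"rz": 0},{"dx": 0,"dy": 0,"dz": 0,"rx": 0,"ry": 0,"rz": 0},{"dx": 0,"dy": 0,"dz": 0,"rx": 0,"ry": 0,"rz": 0},{"dx": 0,"dy": 0,"dz": 0,"rx": 0,"ry": 0,"rz": 0},{"dx": 0,"dy": 0,"dz": 0,"rx": 0,"ry": 0,"rz": 0},{"dx": 0,"dy": 0,"dz": 0,"rx": 0,"ry": 0,"rz": 0},{"dx": 0,"dy": 0,"dz": 0,"rx": 0,"ry": 0,"rz": 0},{"dx": 0,"dy": 0,"dz": 0,"rx": 0,"ry": 0,"rz": 0},{"dx": 0,"dy": 0,"dz": 0.4,"rx": 0,"ry": 0,"rz": 0},{"dx": 0,"dy": 0,"dz": 0.6,"rx": 0,"ry": 0,"rz": 0}]'

```text
t: 18.05
tcp_pos: [0.547, -0.4587, 0.0374]
tool_rot: [0.19, 0.982, 0.001, -0.001]
force: [0.2, -0.8, -2.2]
finger_gap: 0.585
gripper_force: 41.9
```

move_arm --targets '[{"dx": 0,"dy": 0,"dz": 1,"rx": 0,"ry": 0,"rz": 0},{"dx": 0,"dy": 0,"dz": 1,"rx": 0,"ry": 0,"rz": 0},{"dx": 0,"dy": 0,"dz": 1,"rx": 0,"ry": 0,"rz": 0},{"dx": 0,"dy": 0,"dz": 1,"rx": 0,"ry": 0,"rz": 0},{"dx": 0.17,"dy": 0.9,"dz": 0.25,"rx": 0,"ry": 0,"rz": 0.05},{"dx": 0.17,"dy": 0.95,"dz": 0.25,"rx": 0,"ry": 0,"rz": 0.05},{"dx": 0.17,"dy": 0.95,"dz": 0.25,"rx": 0,"ry": 0,"rz": 0.05},{"dx": 0.17,"dy": 0.95,"dz": 0.25,"rx": 0,"ry": 0,"rz": 0.05},{"dx": 0.17,"dy": 1,"dz": 0,"rx": 0,"ry": 0,"rz": 0.05},{"dx": 0.17,"dy": 1,"dz": 0,"rx": 0,"ry": 0,"rz": 0.05}]'

```text
t: 19.3
tcp_pos: [0.5735, -0.3145, 0.1628]
tool_rot: [0.112, 0.994, 0.0, -0.0]
force: [0.5, -0.4, -2.3]
finger_gap: 0.583
gripper_force: 42.0
```

move_arm --targets '[{"dx": 0.17,"dy": 1,"dz": 0,"rx": 0,"ry": 0,"rz": 0.05},{"dx": 0.17,"dy": 1,"dz": 0,"rx": 0,"ry": 0,"rz": 0.05},{"dx": 0.17,"dy": 1,"dz": 0,"rx": 0,"ry": 0,"rz": 0.05},{"dx": 0.17,"dy": 1,"dz": 0,"rx": 0,"ry": 0,"rz": 0.05},{"dx": 0.17,"dy": 1,"dz": 0,"rx": 0,"ry": 0,"rz": 0.05},{"dx": 0.17,"dy": 1,"dz": 0,"rx": 0,"ry": 0,"rz": 0.05},{"dx": 0.17,"dy": 1,"dz": 0,"rx": 0,"ry": 0,"rz": 0.05},{"dx": 0.17,"dy": 1,"dz": 0,"rx": 0,"ry": 0,"rz": 0.05},{"dx": 0.17,"dy": 1,"dz": 0,"rx": 0,"ry": 0,"rz": 0.05},{"dx": 0.17,"dy": 1,"dz": 0,"rx": 0,"ry": 0,"rz": 0.05}]'

```text
t: 20.55
tcp_pos: [0.616, -0.0649, 0.1631]
tool_rot: [-0.019, 1.0, -0.0, 0.0]
force: [-0.3, -0.5, -1.8]
finger_gap: 0.584
gripper_force: 42.0
```

move_arm --targets '[{"dx": 0.17,"dy": 1,"dz": 0,"rx": 0,"ry": 0,"rz": 0.05},{"dx": 0.17,"dy": 1,"dz": 0,"rx": 0,"ry": 0,"rz": 0.05},{"dx": 0.17,"dy": 1,"dz": 0,"rx": 0,"ry": 0,"rz": 0.05},{"dx": 0.17,"dy": 0.95,"dz": 0,"rx": 0,"ry": 0,"rz": 0.05},{"dx": 0.17,"dy": 0.6,"dz": 0,"rx": 0,"ry": 0,"rz": 0},{"dx": 0.17,"dy": 0.2,"dz": 0,"rx": 0,"ry": 0,"rz": 0},{"dx": 0,"dy": 0,"dz": 0,"rx": 0,"ry": 0,"rz": 0},{"dx": 0,"dy": 0,"dz": 0,"rx": 0,"ry": 0,"rz": 0},{"dx": 0,"dy": 0,"dz": 0,"rx": 0,"ry": 0,"rz": 0},{"dx": 0,"dy": 0,"dz": 0,"rx": 0,"ry": 0,"rz": 0}]'

```text
t: 21.8
tcp_pos: [0.6413, 0.0517, 0.1631]
tool_rot: [-0.07, 0.998, -0.0, -0.0]
force: [-0.6, 0.2, -1.7]
finger_gap: 0.59
gripper_force: 42.0
```

Run:
```python
from h import *
st(); snap('wrist','w6.png',s=1.5)
W=load('w6.png'); print(proj(W,[.518,.059,.08])*1.5)
```

```text
t 21.8 tcp [0.6413 0.0517 0.1631] z [-0. -0. -1.] y [-0.139  0.99  -0.   ] yawy 98.0 gap 0.59 gf 42.0 F [-0.6  0.2 -1.7] q6 -1.8
[433.07482224  25.66860436]
```

View pics/w6.png

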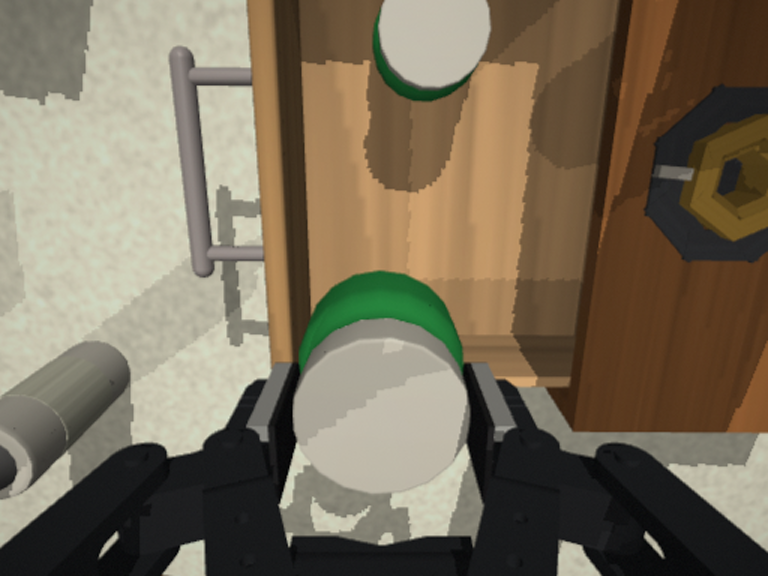

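Jar 1 stands in the drawer where expected, lid at (433,38). The second jar is held, lid at (381,405). The drawer's outer wall is visible at rows 335–385.

Run:
```python
from h import *
W=load('w6.png')
o=np.array([.578,.0893]);ux=np.array([-.139,.990]);uy=np.array([-.990,-.139])
for n,p,z in [('wall inner floor',(540,335),.02),('wall top in',(540,360),.08),('wall top out',(540,386),.08),('panel in',(275,100),.093),('panel out',(252,100),.093),('chest corner',(575,430),.106),('chest front',(625,50),.106)]:
    q=at_z(W,np.array(p)/1.5,z); print(n,np.round(q,4),'d',np.round([(q[:2]-o)@ux,(q[:2]-o)@uy],4))
```

```text
wall inner floor [0.6817 0.1663 0.02  ] d [ 0.0619 -0.1134]
wall top in [0.6741 0.146  0.08  ] d [ 0.0427 -0.103 ]
wall top out [0.6898 0.1497 0.08  ] d [ 0.0443 -0.1191]
panel in [ 0.5599 -0.007   0.093 ] d [-0.0928  0.0313]
panel out [ 0.5613 -0.0172  0.093 ] d [-0.1031  0.0313]
chest corner [0.6995 0.1627 0.106 ] d [ 0.0557 -0.1305]
chest front [0.5208 0.1371 0.106 ] d [0.0553 0.05  ]
```

move_arm --targets '[{"dx": -0.05,"dy": 0.6,"dz": 0,"rx": 0,"ry": 0,"rz": 0},{"dx": 0,"dy": 0.45,"dz": -0.1,"rx": 0,"ry": 0,"rz": 0},{"dx": 0,"dy": 0,"dz": -0.8,"rx": 0,"ry": 0,"rz": 0},{"dx": 0,"dy": 0,"dz": -0.9,"rx": 0,"ry": 0,"rz": 0},{"dx": 0,"dy": 0,"dz": -0.9,"rx": 0,"ry": 0,"rz": 0},{"dx": 0,"dy": 0,"dz": -0.9,"rx": 0,"ry": 0,"rz": 0},{"dx": 0,"dy": 0,"dz": -0.8,"rx": 0,"ry": 0,"rz": 0},{"dx": 0,"dy": 0,"dz": -0.5,"rx": 0,"ry": 0,"rz": 0},{"dx": 0,"dy": 0,"dz": -0.27,"rx": 0,"ry": 0,"rz": 0},{"dx": 0,"dy": 0,"dz": 0,"rx": 0,"ry": 0,"rz": 0}]'

```text
t: 23.1
tcp_pos: [0.6398, 0.0788, 0.0352]
tool_rot: [-0.07, 0.998, 0.0, -0.0]
force: [-2.6, 0.8, 3.9]
finger_gap: 0.583
gripper_force: 42.6
```

move_arm --claw 88 --targets '[{"dx": 0,"dy": 0,"dz": 0,"rx": 0,"ry": 0,"rz": 0},{"dx": 0,"dy": 0,"dz": 0,"rx": 0,"ry": 0,"rz": 0},{"dx": 0,"dy": 0,"dz": 0,"rx": 0,"ry": 0,"rz": 0},{"dx": 0,"dy": 0,"dz": 0,"rx": 0,"ry": 0,"rz": 0},{"dx": 0,"dy": 0,"dz": 0,"rx": 0,"ry": 0,"rz": 0},{"dx": 0,"dy": 0,"dz": 0.6,"rx": 0,"ry": 0,"rz": 0},{"dx": 0,"dy": 0,"dz": 0.8,"rx": 0,"ry": 0,"rz": 0},{"dx": 0,"dy": 0,"dz": 1,"rx": 0,"ry": 0,"rz": 0},{"dx": 0,"dy": 0,"dz": 1,"rx": 0,"ry": 0,"rz": 0},{"dx": 0,"dy": 0,"dz": 1,"rx": 0,"ry": 0,"rz": 0}]'

```text
t: 24.35
tcp_pos: [0.6406, 0.0785, 0.1466]
tool_rot: [-0.07, 0.998, -0.0, 0.001]
force: [0.9, -0.2, -0.1]
finger_gap: 0.882
gripper_force: 0.0
```

Both jars are placed. Next I'll shut the fingers, come down in front of the handle bar and push it.

move_arm --claw 0 --targets '[{"dx": -0.18,"dy": -0.93,"dz": 0.1,"rx": 0,"ry": 0,"rz": 0},{"dx": -0.18,"dy": -0.93,"dz": 0,"rx": 0,"ry": 0,"rz": 0},{"dx": -0.18,"dy": -0.93,"dz": 0,"rx": 0,"ry": 0,"rz": 0},{"dx": -0.18,"dy": -0.93,"dz": 0,"rx": 0,"ry": 0,"rz": 0},{"dx": -0.18,"dy": -0.93,"dz": 0,"rx": 0,"ry": 0,"rz": 0},{"dx": -0.18,"dy": -0.93,"dz": 0,"rx": 0,"ry": 0,"rz": 0},{"dx": -0.18,"dy": -0.93,"dz": 0,"rx": 0,"ry": 0,"rz": 0},{"dx": -0.18,"dy": -0.93,"dz": 0,"rx": 0,"ry": 0,"rz": 0},{"dx": 0,"dy": 0,"dz": -0.9,"rx": 0,"ry": 0,"rz": 0},{"dx": 0,"dy": 0,"dz": -0.9,"rx": 0,"ry": 0,"rz": 0}]'

```text
t: 25.6
tcp_pos: [0.6032, -0.1095, 0.101]
tool_rot: [-0.069, 0.998, -0.0, -0.0]
force: [0.1, 0.6, -0.7]
finger_gap: -0.003
gripper_force: 0.0
```

move_arm --targets '[{"dx": 0,"dy": 0,"dz": -0.95,"rx": 0,"ry": 0,"rz": 0},{"dx": 0,"dy": 0,"dz": -0.95,"rx": 0,"ry": 0,"rz": 0},{"dx": 0,"dy": 0,"dz": -0.3,"rx": 0,"ry": 0,"rz": 0},{"dx": -0.056,"dy": 0.4,"dz": 0,"rx": 0,"ry": 0,"rz": 0},{"dx": -0.056,"dy": 0.4,"dz": 0,"rx": 0,"ry": 0,"rz": 0},{"dx": -0.056,"dy": 0.4,"dz": 0,"rx": 0,"ry": 0,"rz": 0},{"dx": -0.056,"dy": 0.4,"dz": 0,"rx": 0,"ry": 0,"rz": 0},{"dx": -0.056,"dy": 0.4,"dz": 0,"rx": 0,"ry": 0,"rz": 0},{"dx": -0.056,"dy": 0.4,"dz": 0,"rx": 0,"ry": 0,"rz": 0},{"dx": -0.056,"dy": 0.4,"dz": 0,"rx": 0,"ry": 0,"rz": 0}]'

```text
t: 26.85
tcp_pos: [0.5947, -0.0373, 0.0468]
tool_rot: [-0.07, 0.998, -0.0, 0.001]
force: [0.2, -3.3, 3.5]
finger_gap: 0.002
gripper_force: 2.1
```

move_arm --targets '[{"dx": -0.056,"dy": 0.4,"dz": 0,"rx": 0,"ry": 0,"rz": 0},{"dx": -0.056,"dy": 0.4,"dz": 0,"rx": 0,"ry": 0,"rz": 0},{"dx": -0.056,"dy": 0.4,"dz": 0,"rx": 0,"ry": 0,"rz": 0},{"dx": -0.056,"dy": 0.4,"dz": 0,"rx": 0,"ry": 0,"rz": 0},{"dx": -0.056,"dy": 0.4,"dz": 0,"rx": 0,"ry": 0,"rz": 0},{"dx": -0.056,"dy": 0.4,"dz": 0,"rx": 0,"ry": 0,"rz": 0},{"dx": -0.056,"dy": 0.4,"dz": 0,"rx": 0,"ry": 0,"rz": 0},{"dx": -0.056,"dy": 0.4,"dz": 0,"rx": 0,"ry": 0,"rz": 0},{"dx": -0.056,"dy": 0.4,"dz": 0,"rx": 0,"ry": 0,"rz": 0},{"dx": -0.042,"dy": 0.3,"dz": 0,"rx": 0,"ry": 0,"rz": 0}]'

```text
t: 28.1
tcp_pos: [0.5813, 0.0608, 0.0466]
tool_rot: [-0.07, 0.998, -0.0, 0.001]
force: [1.8, -2.6, 5.2]
finger_gap: -0.003
gripper_force: 2.3
```

Run:
```python
from h import *
st(); snap('side','d7.png')
```

```text
t 28.1 tcp [0.5813 0.0608 0.0466] z [ 0.002  0.    -1.   ] y [-0.14  0.99 -0.  ] yawy 98.1 gap -0.003 gf 2.3 F [ 1.8 -2.6  5.2] q6 -1.8
```

move_arm --targets '[{"dx": -0.014,"dy": 0.1,"dz": 0,"rx": 0,"ry": 0,"rz": 0},{"dx": -0.014,"dy": 0.1,"dz": 0,"rx": 0,"ry": 0,"rz": 0},{"dx": -0.014,"dy": 0.1,"dz": 0,"rx": 0,"ry": 0,"rz": 0},{"dx": -0.014,"dy": 0.1,"dz": 0,"rx": 0,"ry": 0,"rz": 0},{"dx": -0.014,"dy": 0.1,"dz": 0,"rx": 0,"ry": 0,"rz": 0},{"dx": -0.014,"dy": 0.1,"dz": 0,"rx": 0,"ry": 0,"rz": 0},{"dx": -0.014,"dy": 0.1,"dz": 0,"rx": 0,"ry": 0,"rz": 0},{"dx": 0,"dy": 0,"dz": 0,"rx": 0,"ry": 0,"rz": 0},{"dx": 0,"dy": 0,"dz": 0,"rx": 0,"ry": 0,"rz": 0},{"dx": 0,"dy": 0,"dz": 0,"rx": 0,"ry": 0,"rz": 0}]'

```text
t: 29.4
tcp_pos: [0.5777, 0.0778, 0.046]
tool_rot: [-0.07, 0.998, 0.0, -0.001]
force: [0.1, -0.1, -0.2]
finger_gap: -0.002
gripper_force: 0.0
```

move_arm --targets '[{"dx": -0.007,"dy": 0.05,"dz": 0,"rx": 0,"ry": 0,"rz": 0},{"dx": -0.007,"dy": 0.05,"dz": 0,"rx": 0,"ry": 0,"rz": 0},{"dx": -0.007,"dy": 0.05,"dz": 0,"rx": 0,"ry": 0,"rz": 0},{"dx": -0.007,"dy": 0.05,"dz": 0,"rx": 0,"ry": 0,"rz": 0},{"dx": -0.007,"dy": 0.05,"dz": 0,"rx": 0,"ry": 0,"rz": 0},{"dx": 0,"dy": 0,"dz": 0,"rx": 0,"ry": 0,"rz": 0},{"dx": 0,"dy": 0,"dz": 0,"rx": 0,"ry": 0,"rz": 0},{"dx": 0,"dy": 0,"dz": 0,"rx": 0,"ry": 0,"rz": 0},{"dx": 0,"dy": 0,"dz": 0,"rx": 0,"ry": 0,"rz": 0},{"dx": 0,"dy": 0,"dz": 0,"rx": 0,"ry": 0,"rz": 0}]'

```text
t: 30.65
tcp_pos: [0.5775, 0.0839, 0.0464]
tool_rot: [-0.07, 0.998, 0.0, 0.0]
force: [0.2, 0.0, 0.7]
finger_gap: -0.001
gripper_force: 0.0
```

move_arm --targets '[{"dx": -0.007,"dy": 0.05,"dz": 0,"rx": 0,"ry": 0,"rz": 0},{"dx": -0.007,"dy": 0.05,"dz": 0,"rx": 0,"ry": 0,"rz": 0},{"dx": -0.007,"dy": 0.05,"dz": 0,"rx": 0,"ry": 0,"rz": 0},{"dx": -0.007,"dy": 0.05,"dz": 0,"rx": 0,"ry": 0,"rz": 0},{"dx": -0.007,"dy": 0.05,"dz": 0,"rx": 0,"ry": 0,"rz": 0},{"dx": -0.007,"dy": 0.05,"dz": 0,"rx": 0,"ry": 0,"rz": 0},{"dx": 0,"dy": 0.03,"dz": 0,"rx": 0,"ry": 0,"rz": 0},{"dx": 0,"dy": 0.03,"dz": 0,"rx": 0,"ry": 0,"rz": 0},{"dx": 0,"dy": 0.03,"dz": 0,"rx": 0,"ry": 0,"rz": 0},{"dx": 0,"dy": 0.03,"dz": 0,"rx": 0,"ry": 0,"rz": 0}]'

```text
t: 31.9
tcp_pos: [0.5771, 0.0881, 0.0465]
tool_rot: [-0.072, 0.997, -0.005, -0.0]
force: [0.3, -22.7, 1.1]
finger_gap: 0.001
gripper_force: 10.6
```

Run:
```python
from h import *
st(); snap('side','d8.png')
im=cv2.imread('pics/raw_d8.png')[120:260,160:340]; im2=cv2.imread('pics/raw_d7.png')[120:260,160:340]
cv2.imwrite('pics/d78.png',np.hstack([cv2.resize(i,None,fx=4,fy=4,interpolation=2)[:,:400 if k else 0] if 0 else cv2.resize(i,(400,311*1),interpolation=2) for k,i in enumerate((im2,im))]))
```

```text
t 31.9 tcp [0.5771 0.0881 0.0465] z [ 0.001 -0.009 -1.   ] y [-0.144  0.99  -0.009] yawy 98.3 gap 0.001 gf 10.6 F [  0.3 -22.7   1.1] q6 -1.74
```

The drawer hit its stop with 22.7 N. I'll back off, rise and move over the key.

move_arm --targets '[{"dx": 0.1,"dy": -0.8,"dz": 0,"rx": 0,"ry": 0,"rz": 0},{"dx": 0.1,"dy": -0.9,"dz": 0,"rx": 0,"ry": 0,"rz": 0},{"dx": 0.1,"dy": -0.9,"dz": 0.3,"rx": 0,"ry": 0,"rz": 0},{"dx": 0,"dy": 0,"dz": 1,"rx": 0,"ry": 0,"rz": 0},{"dx": 0,"dy": 0,"dz": 1,"rx": 0,"ry": 0,"rz": 0},{"dx": 0,"dy": 0,"dz": 1,"rx": 0,"ry": 0,"rz": 0},{"dx": 0,"dy": 0,"dz": 1,"rx": 0,"ry": 0,"rz": 0},{"dx": 0,"dy": 0,"dz": 1,"rx": 0,"ry": 0,"rz": 0},{"dx": 0,"dy": 0,"dz": 1,"rx": 0,"ry": 0,"rz": 0},{"dx": 0,"dy": 0,"dz": 0,"rx": 0,"ry": 0,"rz": 0}]'

```text
t: 33.2
tcp_pos: [0.5851, 0.0296, 0.2057]
tool_rot: [-0.07, 0.998, 0.0, 0.002]
force: [0.9, 0.1, 0.1]
finger_gap: -0.0
gripper_force: 0.0
```

move_arm --claw 100 --targets '[{"dx": -0.55,"dy": -0.9,"dz": 0,"rx": 0,"ry": 0,"rz": 0},{"dx": -0.55,"dy": -0.9,"dz": 0,"rx": 0,"ry": 0,"rz": 0},{"dx": -0.55,"dy": -0.9,"dz": 0,"rx": 0,"ry": 0,"rz": 0},{"dx": -0.55,"dy": -0.9,"dz": 0,"rx": 0,"ry": 0,"rz": 0},{"dx": -0.55,"dy": -0.9,"dz": 0,"rx": 0,"ry": 0,"rz": 0},{"dx": -0.55,"dy": -0.9,"dz": 0,"rx": 0,"ry": 0,"rz": 0},{"dx": -0.55,"dy": -0.9,"dz": 0,"rx": 0,"ry": 0,"rz": 0},{"dx": -0.55,"dy": -0.9,"dz": 0,"rx": 0,"ry": 0,"rz": 0},{"dx": -0.55,"dy": -0.6,"dz": 0,"rx": 0,"ry": 0,"rz": 0},{"dx": 0,"dy": 0,"dz": 0,"rx": 0,"ry": 0,"rz": 0}]'

```text
t: 34.45
tcp_pos: [0.4588, -0.1657, 0.2026]
tool_rot: [-0.069, 0.998, 0.001, -0.001]
force: [0.4, -0.9, -0.1]
finger_gap: 1.001
gripper_force: 0.0
```

Run:
```python
from h import *
st(); snap('wrist','w9.png',s=1.5)
```

```text
t 34.45 tcp [ 0.4588 -0.1657  0.2026] z [-0.002  0.002 -1.   ] y [-0.138  0.99   0.002] yawy 97.9 gap 1.001 gf 0.0 F [ 0.4 -0.9 -0.1] q6 -2.29
```

View pics/w9.png

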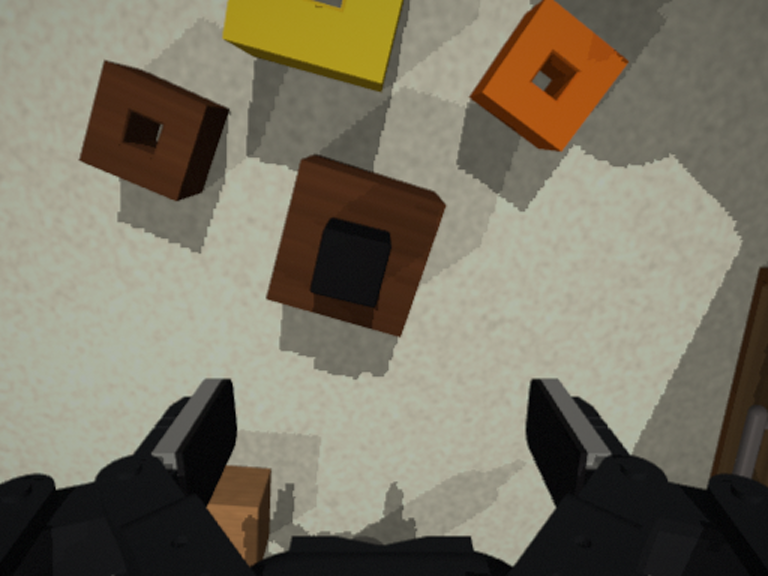

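The key's black top has corners at about (325,232), (387,246), (378,306) and (311,290). The large stand's top has corners at (303,157), (400,335), (268,298) and about (440,193).

Run:
```python
from h import *
W=load('w9.png'); im=cv2.imread('pics/raw_w9.png')
roi=im[140:210,200:270]; print('shape')
g=im.max(axis=2).astype(np.uint8); k=np.zeros_like(g); k[140:208,200:265]=(g[140:208,200:265]<38)*255
N,l,s,c=cv2.connectedComponentsWithStats(k); i=1+np.argmax(s[1:,4]); print(s[i],c[i])
cn=cv2.findContours((l==i).astype(np.uint8),0,1)[0][0]; print(cv2.approxPolyDP(cn,4,True).ravel().reshape(-1,2)*1.5)
def lst(P,z):
    Q=np.array([at_z(W,np.array(p)/1.5,z)[:2] for p in P]); print('centre',Q.mean(0).round(4))
    for i in range(len(Q)):
        d=Q[(i+1)%len(Q)]-Q[i]; print(np.round(Q[i],4),'len',round(np.linalg.norm(d),4),'ang',round(np.degrees(np.arctan2(d[1],d[0])),1))
lst([(325,232),(387,246),(378,306),(311,290)],.108)
lst([(303,157),(438,205),(400,335),(268,298)],.07)
print(sensors.sense()['tcp_pos'])
b=im[95:235,170:305]; cv2.imwrite('pics/key9.png',cv2.resize(cv2.convertScaleAbs(b,alpha=1.8,beta=10),None,fx=4.2,fy=4.2,interpolation=2))
```

```text
shape
[ 207  145   54   61 2399] [233.91037932 174.88078366]
[[331.5 217.5]
 [310.5 291. ]
 [373.5 307.5]
 [388.5 232.5]]
centre [ 0.4574 -0.1818]
[ 0.4389 -0.1976] len 0.034 ang 84.9
[ 0.4419 -0.1637] len 0.0346 ang -0.3
[ 0.4766 -0.1639] len 0.0382 ang -96.4
[ 0.4723 -0.2019] len 0.0337 ang 172.7
centre [ 0.4569 -0.1827]
[ 0.4045 -0.2181] len 0.0846 ang 78.6
[ 0.4212 -0.1352] len 0.0872 ang -6.6
[ 0.5078 -0.1453] len 0.088 ang -98.9
[ 0.4941 -0.2322] len 0.0908 ang 171.1
[ 0.45946736 -0.16534692  0.2028585 ]
```

View pics/key9.png

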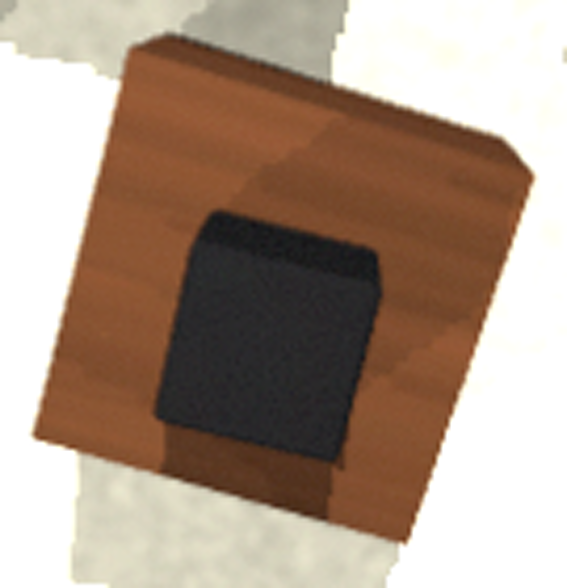

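The crop gives sharper corners. Key top: (193,248), (380,293), (342,462), (157,418). Stand top: (130,47), (533,178), (408,543), (35,437).

Run:
```python
from h import *
W=load('w9.png')
def lst(P,z):
    Q=np.array([at_z(W,np.array(p)/4.2+[170,95],z)[:2] for p in P]); print('centre',Q.mean(0).round(4))
    for i in range(len(Q)):
        d=Q[(i+1)%len(Q)]-Q[i]; print(np.round(Q[i],4),'len',round(np.linalg.norm(d),4),'ang',round(np.degrees(np.arctan2(d[1],d[0])),1))
lst([(193,248),(380,293),(342,462),(157,418)],.108)
lst([(130,47),(533,178),(408,543),(35,437)],.07)
```

```text
centre [ 0.4579 -0.1815]
[ 0.4385 -0.1982] len 0.0368 ang 84.1
[ 0.4423 -0.1617] len 0.0353 ang -4.2
[ 0.4775 -0.1642] len 0.0377 ang -96.3
[ 0.4734 -0.2018] len 0.035 ang 174.2
centre [ 0.4576 -0.1817]
[ 0.4059 -0.2189] len 0.0895 ang 80.1
[ 0.4213 -0.1307] len 0.0886 ang -9.1
[ 0.5088 -0.1447] len 0.089 ang -99.2
[ 0.4946 -0.2325] len 0.0897 ang 171.3
```

move_arm --targets '[{"dx": -0.02,"dy": -0.22,"dz": -0.3,"rx": 0,"ry": 0,"rz": -0.07},{"dx": -0.02,"dy": -0.22,"dz": -0.5,"rx": 0,"ry": 0,"rz": -0.07},{"dx": -0.02,"dy": -0.21,"dz": -0.6,"rx": 0,"ry": 0,"rz": -0.07},{"dx": 0,"dy": 0,"dz": -0.7,"rx": 0,"ry": 0,"rz": -0.07},{"dx": 0,"dy": 0,"dz": -0.7,"rx": 0,"ry": 0,"rz": -0.07},{"dx": 0,"dy": 0,"dz": -0.7,"rx": 0,"ry": 0,"rz": -0.08},{"dx": 0,"dy": 0,"dz": -0.7,"rx": 0,"ry": 0,"rz": 0},{"dx": 0,"dy": 0,"dz": -0.6,"rx": 0,"ry": 0,"rz": 0},{"dx": 0,"dy": 0,"dz": -0.42,"rx": 0,"ry": 0,"rz": 0},{"dx": 0,"dy": 0,"dz": 0,"rx": 0,"ry": 0,"rz": 0}]'

```text
t: 35.75
tcp_pos: [0.4579, -0.1817, 0.0722]
tool_rot: [0.043, 0.999, 0.001, -0.001]
force: [-0.6, -0.1, 0.4]
finger_gap: 0.996
gripper_force: 0.0
```

Run:
```python
from h import *
st()
```

```text
t 35.75 tcp [ 0.4579 -0.1817  0.0722] z [-0.002  0.001 -1.   ] y [0.085 0.996 0.001] yawy 85.1 gap 0.996 gf 0.0 F [-0.6 -0.1  0.4] q6 -2.09
```

move_arm --claw 0 --newtons 80 --targets '[{"dx": 0,"dy": 0,"dz": 0,"rx": 0,"ry": 0,"rz": 0},{"dx": 0,"dy": 0,"dz": 0,"rx": 0,"ry": 0,"rz": 0},{"dx": 0,"dy": 0,"dz": 0,"rx": 0,"ry": 0,"rz": 0},{"dx": 0,"dy": 0,"dz": 0,"rx": 0,"ry": 0,"rz": 0},{"dx": 0,"dy": 0,"dz": 0,"rx": 0,"ry": 0,"rz": 0},{"dx": 0,"dy": 0,"dz": 0,"rx": 0,"ry": 0,"rz": 0},{"dx": 0,"dy": 0,"dz": 0,"rx": 0,"ry": 0,"rz": 0},{"dx": 0,"dy": 0,"dz": 0,"rx": 0,"ry": 0,"rz": 0},{"dx": 0,"dy": 0,"dz": 0,"rx": 0,"ry": 0,"rz": 0},{"dx": 0,"dy": 0,"dz": 0,"rx": 0,"ry": 0,"rz": 0}]'

```text
t: 37.0
tcp_pos: [0.4591, -0.1826, 0.0744]
tool_rot: [0.042, 0.999, -0.001, 0.001]
force: [-1.1, -0.2, 5.6]
finger_gap: 0.41
gripper_force: 79.2
```

move_arm --targets '[{"dx": 0,"dy": 0,"dz": 0.3,"rx": 0,"ry": 0,"rz": 0},{"dx": 0,"dy": 0,"dz": 0.5,"rx": 0,"ry": 0,"rz": 0},{"dx": 0,"dy": 0,"dz": 0.6,"rx": 0,"ry": 0,"rz": 0},{"dx": 0,"dy": 0,"dz": 0.6,"rx": 0,"ry": 0,"rz": 0},{"dx": 0,"dy": 0,"dz": 0.6,"rx": 0,"ry": 0,"rz": 0},{"dx": 0,"dy": 0,"dz": 0.6,"rx": 0,"ry": 0,"rz": 0},{"dx": 0,"dy": 0,"dz": 0.6,"rx": 0,"ry": 0,"rz": 0},{"dx": 0,"dy": 0,"dz": 0.6,"rx": 0,"ry": 0,"rz": 0},{"dx": 0,"dy": 0,"dz": 0.6,"rx": 0,"ry": 0,"rz": 0},{"dx": 0,"dy": 0,"dz": 0.6,"rx": 0,"ry": 0,"rz": 0}]'

```text
t: 38.25
tcp_pos: [0.4582, -0.1817, 0.2144]
tool_rot: [0.042, 0.999, -0.0, 0.0]
force: [0.5, -0.1, -1.8]
finger_gap: 0.412
gripper_force: 80.2
```

Run:
```python
from h import *
st(); snap('side','d10.png')
```

```text
t 38.25 tcp [ 0.4582 -0.1817  0.2144] z [ 0. -0. -1.] y [ 0.084  0.996 -0.   ] yawy 85.2 gap 0.412 gf 80.2 F [ 0.5 -0.1 -1.8] q6 -2.09
```

The key is held at 80 N and lifted, its tip about 63 mm below the TCP. I'll stop beside the lock, so the camera sees the socket unobscured, already turned to the socket's yaw.

move_arm --targets '[{"dx": 0.33,"dy": 0.9,"dz": 0,"rx": 0,"ry": 0,"rz": 0.07},{"dx": 0.33,"dy": 0.9,"dz": 0,"rx": 0,"ry": 0,"rz": 0.07},{"dx": 0.33,"dy": 0.9,"dz": 0,"rx": 0,"ry": 0,"rz": 0.07},{"dx": 0.33,"dy": 0.9,"dz": 0,"rx": 0,"ry": 0,"rz": 0.07},{"dx": 0.33,"dy": 0.9,"dz": 0,"rx": 0,"ry": 0,"rz": 0.07},{"dx": 0.33,"dy": 0.9,"dz": 0,"rx": 0,"ry": 0,"rz": 0.07},{"dx": 0.33,"dy": 0.9,"dz": 0,"rx": 0,"ry": 0,"rz": 0.07},{"dx": 0.33,"dy": 0.9,"dz": 0,"rx": 0,"ry": 0,"rz": 0.07},{"dx": 0.33,"dy": 0.9,"dz": 0,"rx": 0,"ry": 0,"rz": 0.07},{"dx": 0.33,"dy": 0.9,"dz": 0,"rx": 0,"ry": 0,"rz": 0.07}]'

```text
t: 39.55
tcp_pos: [0.5408, 0.0438, 0.2134]
tool_rot: [-0.141, 0.99, 0.0, -0.0]
force: [0.3, -0.6, -2.2]
finger_gap: 0.411
gripper_force: 80.2
```

move_arm --targets '[{"dx": 0.33,"dy": 0.9,"dz": 0,"rx": 0,"ry": 0,"rz": 0.07},{"dx": 0.33,"dy": 0.9,"dz": 0,"rx": 0,"ry": 0,"rz": 0.07},{"dx": 0.33,"dy": 0.9,"dz": 0,"rx": 0,"ry": 0,"rz": 0.07},{"dx": 0.33,"dy": 0.9,"dz": 0,"rx": 0,"ry": 0,"rz": 0.07},{"dx": 0.33,"dy": 0.9,"dz": 0,"rx": 0,"ry": 0,"rz": 0.07},{"dx": 0.33,"dy": 0.9,"dz": 0,"rx": 0,"ry": 0,"rz": 0.07},{"dx": 0.33,"dy": 0.9,"dz": 0,"rx": 0,"ry": 0,"rz": 0.07},{"dx": 0.25,"dy": 0.9,"dz": 0,"rx": 0,"ry": 0,"rz": 0.06},{"dx": 0,"dy": 0,"dz": 0,"rx": 0,"ry": 0,"rz": 0},{"dx": 0,"dy": 0,"dz": 0,"rx": 0,"ry": 0,"rz": 0}]'

```text
t: 40.8
tcp_pos: [0.6046, 0.2228, 0.2131]
tool_rot: [-0.281, 0.96, -0.0, -0.001]
force: [0.3, -0.3, -1.8]
finger_gap: 0.408
gripper_force: 80.3
```

Run:
```python
from h import *
s=st(); m=snap('wrist','w11.png')
p=proj(m,[.5633,.1992,.118]); print(p, proj(m,[*s['tcp_pos'][:2],s['tcp_pos'][2]-.063]))
im=cv2.imread('pics/raw_w11.png'); x,y=int(p[0]),int(p[1])
cr=im[:, max(0,x-150):x+150][max(0,y-80):y+145]
print('origin',max(0,x-150),max(0,y-80),cr.shape)
cv2.imwrite('pics/lock11.png',cv2.resize(cv2.convertScaleAbs(cr,alpha=1.5,beta=10),None,fx=2.6,fy=2.6,interpolation=2))
```

```text
t 40.8 tcp [0.6046 0.2228 0.2131] z [-0.001 -0.001 -1.   ] y [-0.54   0.842 -0.   ] yawy 122.7 gap 0.408 gf 80.3 F [ 0.3 -0.3 -1.8] q6 -1.96
[256.54638872 124.60948653] [253.44588369 195.20273453]
origin 106 44 (225, 300, 3)
```

View pics/lock11.png

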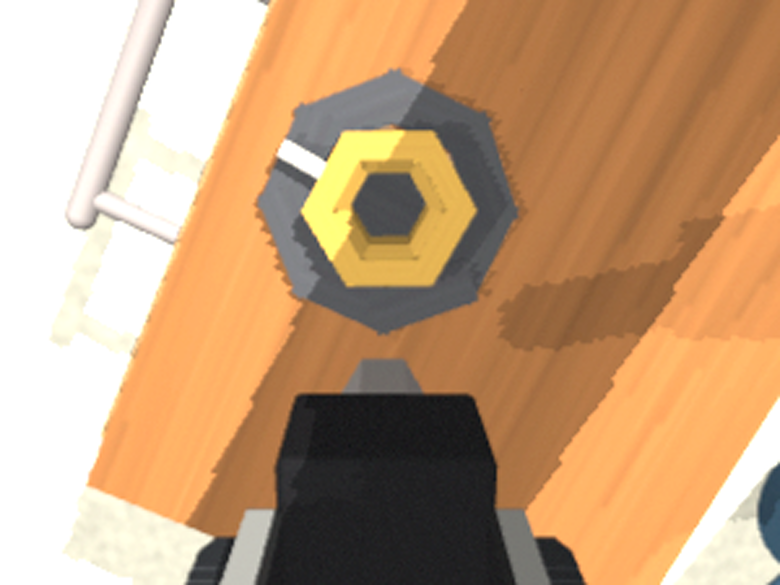

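The crop shows the drawer shut. The socket's hex has vertices at (345,128), (435,130), (476,212), (434,286), (345,286) and (301,208), with its flats parallel to the key's. The shaft's tip is below it at about column 385.

Run:
```python
from h import *
m=load('w11.png')
P=[(345,128),(435,130),(476,212),(434,286),(345,286),(301,208)]
Q=np.array([at_z(m,np.array(p)/2.6+[106,44],.118)[:2] for p in P]); c=Q.mean(0)
print('c',c, 'opp mids',[((Q[i]+Q[i+3])/2).round(4) for i in range(3)])
a=[np.degrees(np.arctan2(*(q-c)[::-1]))%60 for q in Q]; print(np.round(a,1),[round(np.linalg.norm(q-c),4) for q in Q])
t=at_z(m,np.array((385,393))/2.6+[106,44],.150); print('tip px',t); s=st()
d=c-s['tcp_pos'][:2]; print('delta units',d/.025)
```

```text
c [0.56367159 0.1987    ] opp mids [array([0.5633, 0.1989]), array([0.5638, 0.1986]), array([0.5639, 0.1985])]
[1.6 2.6 1.2 3.4 2.2 1.5] [np.float64(0.0269), np.float64(0.0266), np.float64(0.0261), np.float64(0.027), np.float64(0.0269), np.float64(0.0265)]
tip px [0.60434571 0.22321065 0.15      ]
t 40.85 tcp [0.6046 0.2225 0.2131] z [-0.001 -0.001 -1.   ] y [-0.539  0.842 -0.   ] yawy 122.6 gap 0.409 gf 80.3 F [ 0.2 -0.5 -2. ] q6 -1.96
delta units [-1.63712798 -0.95077838]
```

move_arm --targets '[{"dx": -0.4,"dy": -0.24,"dz": 0,"rx": 0,"ry": 0,"rz": -0.017},{"dx": -0.4,"dy": -0.24,"dz": 0,"rx": 0,"ry": 0,"rz": 0},{"dx": -0.4,"dy": -0.24,"dz": 0,"rx": 0,"ry": 0,"rz": 0},{"dx": -0.43,"dy": -0.24,"dz": 0,"rx": 0,"ry": 0,"rz": 0},{"dx": 0,"dy": 0,"dz": -0.3,"rx": 0,"ry": 0,"rz": 0},{"dx": 0,"dy": 0,"dz": -0.3,"rx": 0,"ry": 0,"rz": 0},{"dx": 0,"dy": 0,"dz": -0.3,"rx": 0,"ry": 0,"rz": 0},{"dx": 0,"dy": 0,"dz": -0.2,"rx": 0,"ry": 0,"rz": 0},{"dx": 0,"dy": 0,"dz": 0,"rx": 0,"ry": 0,"rz": 0},{"dx": 0,"dy": 0,"dz": 0,"rx": 0,"ry": 0,"rz": 0}]'

```text
t: 42.1
tcp_pos: [0.5645, 0.199, 0.1859]
tool_rot: [-0.277, 0.961, -0.0, 0.0]
force: [0.7, -0.0, -1.2]
finger_gap: 0.412
gripper_force: 80.2
```

Run:
```python
from h import *
st()
```

```text
t 42.1 tcp [0.5645 0.199  0.1859] z [ 0.  0. -1.] y [-0.532  0.847 -0.   ] yawy 122.1 gap 0.412 gf 80.2 F [ 0.7 -0.  -1.2] q6 -1.98
```

move_arm --targets '[{"dx": -0.02,"dy": 0,"dz": -0.1,"rx": 0,"ry": 0,"rz": 0},{"dx": 0,"dy": 0,"dz": -0.1,"rx": 0,"ry": 0,"rz": 0},{"dx": 0,"dy": 0,"dz": -0.1,"rx": 0,"ry": 0,"rz": 0},{"dx": 0,"dy": 0,"dz": -0.1,"rx": 0,"ry": 0,"rz": 0},{"dx": 0,"dy": 0,"dz": -0.1,"rx": 0,"ry": 0,"rz": 0},{"dx": 0,"dy": 0,"dz": 0,"rx": 0,"ry": 0,"rz": 0},{"dx": 0,"dy": 0,"dz": 0,"rx": 0,"ry": 0,"rz": 0},{"dx": 0,"dy": 0,"dz": 0,"rx": 0,"ry": 0,"rz": 0},{"dx": 0,"dy": 0,"dz": 0,"rx": 0,"ry": 0,"rz": 0},{"dx": 0,"dy": 0,"dz": 0,"rx": 0,"ry": 0,"rz": 0}]'

```text
t: 43.35
tcp_pos: [0.5638, 0.199, 0.1734]
tool_rot: [-0.277, 0.961, -0.0, 0.0]
force: [0.8, -0.1, -1.8]
finger_gap: 0.411
gripper_force: 80.3
```

move_arm --targets '[{"dx": 0,"dy": 0,"dz": -0.1,"rx": 0,"ry": 0,"rz": 0},{"dx": 0,"dy": 0,"dz": -0.1,"rx": 0,"ry": 0,"rz": 0},{"dx": 0,"dy": 0,"dz": -0.1,"rx": 0,"ry": 0,"rz": 0},{"dx": 0,"dy": 0,"dz": -0.1,"rx": 0,"ry": 0,"rz": 0},{"dx": 0,"dy": 0,"dz": -0.1,"rx": 0,"ry": 0,"rz": 0},{"dx": 0,"dy": 0,"dz": -0.1,"rx": 0,"ry": 0,"rz": 0},{"dx": 0,"dy": 0,"dz": -0.04,"rx": 0,"ry": 0,"rz": 0},{"dx": 0,"dy": 0,"dz": 0,"rx": 0,"ry": 0,"rz": 0},{"dx": 0,"dy": 0,"dz": 0,"rx": 0,"ry": 0,"rz": 0},{"dx": 0,"dy": 0,"dz": 0,"rx": 0,"ry": 0,"rz": 0}]'

```text
t: 44.6
tcp_pos: [0.5643, 0.1992, 0.1582]
tool_rot: [-0.277, 0.961, -0.0, 0.001]
force: [-0.9, 0.2, 5.7]
finger_gap: 0.411
gripper_force: 81.1
```

Run:
```python
from h import *
s=st(); print(s['ft_torque'])
```

```text
t 44.6 tcp [0.5643 0.1992 0.1582] z [ 0.002  0.    -1.   ] y [-0.532  0.847 -0.   ] yawy 122.1 gap 0.411 gf 81.1 F [-0.9  0.2  5.7] q6 -1.98
[ 0.13862608  0.1097301  -0.03291513]
```

move_arm --targets '[{"dx": 0,"dy": 0,"dz": -0.03,"rx": 0,"ry": 0,"rz": -0.1},{"dx": 0,"dy": 0,"dz": 0,"rx": 0,"ry": 0,"rz": -0.2},{"dx": 0,"dy": 0,"dz": 0,"rx": 0,"ry": 0,"rz": -0.2},{"dx": 0,"dy": 0,"dz": 0,"rx": 0,"ry": 0,"rz": -0.2},{"dx": 0,"dy": 0,"dz": 0,"rx": 0,"ry": 0,"rz": -0.2},{"dx": 0,"dy": 0,"dz": 0,"rx": 0,"ry": 0,"rz": -0.2},{"dx": 0,"dy": 0,"dz": 0,"rx": 0,"ry": 0,"rz": -0.2},{"dx": 0,"dy": 0,"dz": 0,"rx": 0,"ry": 0,"rz": -0.2},{"dx": 0,"dy": 0,"dz": 0,"rx": 0,"ry": 0,"rz": -0.2},{"dx": 0,"dy": 0,"dz": 0,"rx": 0,"ry": 0,"rz": -0.2}]'

```text
t: 45.85
tcp_pos: [0.5653, 0.1976, 0.1582]
tool_rot: [0.216, 0.976, -0.001, 0.002]
force: [-0.5, -3.3, 8.2]
finger_gap: 0.414
gripper_force: 81.4
```

Run:
```python
from h import *
s=st(); print(s['ft_torque'])
```

```text
t 45.85 tcp [0.5653 0.1976 0.1582] z [ 0.004 -0.003 -1.   ] y [ 0.422  0.907 -0.001] yawy 65.0 gap 0.414 gf 81.4 F [-0.5 -3.3  8.2] q6 -0.98
[-0.74783286  0.0593714   0.08538283]
```

move_arm --targets '[{"dx": 0,"dy": 0,"dz": 0,"rx": 0,"ry": 0,"rz": -0.2},{"dx": 0,"dy": 0,"dz": 0,"rx": 0,"ry": 0,"rz": -0.2},{"dx": 0,"dy": 0,"dz": 0,"rx": 0,"ry": 0,"rz": -0.2},{"dx": 0,"dy": 0,"dz": 0,"rx": 0,"ry": 0,"rz": -0.2},{"dx": 0,"dy": 0,"dz": 0,"rx": 0,"ry": 0,"rz": -0.2},{"dx": 0,"dy": 0,"dz": 0,"rx": 0,"ry": 0,"rz": -0.2},{"dx": 0,"dy": 0,"dz": 0,"rx": 0,"ry": 0,"rz": -0.2},{"dx": 0,"dy": 0,"dz": 0,"rx": 0,"ry": 0,"rz": -0.2},{"dx": 0,"dy": 0,"dz": 0,"rx": 0,"ry": 0,"rz": -0.2},{"dx": 0,"dy": 0,"dz": 0,"rx": 0,"ry": 0,"rz": -0.2}]'

```text
t: 47.1
tcp_pos: [0.5641, 0.197, 0.1583]
tool_rot: [0.675, 0.738, -0.001, 0.002]
force: [-2.9, -5.3, 10.0]
finger_gap: 0.408
gripper_force: 81.6
```

move_arm --targets '[{"dx": 0,"dy": 0,"dz": 0,"rx": 0,"ry": 0,"rz": -0.2},{"dx": 0,"dy": 0,"dz": 0,"rx": 0,"ry": 0,"rz": -0.2},{"dx": 0,"dy": 0,"dz": 0,"rx": 0,"ry": 0,"rz": -0.2},{"dx": 0,"dy": 0,"dz": 0,"rx": 0,"ry": 0,"rz": -0.2},{"dx": 0,"dy": 0,"dz": 0,"rx": 0,"ry": 0,"rz": -0.2},{"dx": 0,"dy": 0,"dz": 0,"rx": 0,"ry": 0,"rz": -0.2},{"dx": 0,"dy": 0,"dz": 0,"rx": 0,"ry": 0,"rz": -0.15},{"dx": 0,"dy": 0,"dz": 0,"rx": 0,"ry": 0,"rz": -0.1},{"dx": 0,"dy": 0,"dz": 0,"rx": 0,"ry": 0,"rz": -0.1},{"dx": 0,"dy": 0,"dz": 0,"rx": 0,"ry": 0,"rz": 0}]'

```text
t: 48.35
tcp_pos: [0.5636, 0.1972, 0.1583]
tool_rot: [0.911, 0.412, -0.001, 0.002]
force: [-3.3, -3.9, 11.2]
finger_gap: 0.411
gripper_force: 81.7
```

Run:
```python
from h import *
s=st(); print(s['ft_torque'])
```

```text
t 48.35 tcp [0.5636 0.1972 0.1583] z [ 0.    -0.004 -1.   ] y [ 0.751 -0.66   0.002] yawy -41.3 gap 0.411 gf 81.7 F [-3.3 -3.9 11.2] q6 0.87
[-0.88071862  0.65077235  0.0711785 ]
```

move_arm --targets '[{"dx": 0,"dy": 0,"dz": 0,"rx": 0,"ry": 0,"rz": -0.08},{"dx": 0,"dy": 0,"dz": 0,"rx": 0,"ry": 0,"rz": -0.08},{"dx": 0,"dy": 0,"dz": 0,"rx": 0,"ry": 0,"rz": -0.08},{"dx": 0,"dy": 0,"dz": 0,"rx": 0,"ry": 0,"rz": -0.08},{"dx": 0,"dy": 0,"dz": 0,"rx": 0,"ry": 0,"rz": -0.08},{"dx": 0,"dy": 0,"dz": 0,"rx": 0,"ry": 0,"rz": -0.08},{"dx": 0,"dy": 0,"dz": 0,"rx": 0,"ry": 0,"rz": 0},{"dx": 0,"dy": 0,"dz": 0,"rx": 0,"ry": 0,"rz": 0},{"dx": 0,"dy": 0,"dz": 0,"rx": 0,"ry": 0,"rz": 0},{"dx": 0,"dy": 0,"dz": 0,"rx": 0,"ry": 0,"rz": 0}]'

```text
t: 49.6
tcp_pos: [0.5634, 0.1972, 0.1583]
tool_rot: [0.955, 0.295, -0.001, 0.002]
force: [-3.4, -4.2, 12.1]
finger_gap: 0.412
gripper_force: 81.8
```

Run:
```python
from h import *
s=st(); print(s['ft_torque'])
```

```text
t 49.6 tcp [0.5634 0.1972 0.1583] z [-0.    -0.004 -1.   ] y [ 0.564 -0.826  0.003] yawy -55.7 gap 0.412 gf 81.8 F [-3.4 -4.2 12.1] q6 1.13
[-0.87413102  0.69079248  0.02565057]
```

move_arm --targets '[{"dx": 0,"dy": 0,"dz": 0,"rx": 0,"ry": 0,"rz": -0.05},{"dx": 0,"dy": 0,"dz": 0,"rx": 0,"ry": 0,"rz": -0.05},{"dx": 0,"dy": 0,"dz": 0,"rx": 0,"ry": 0,"rz": -0.05},{"dx": 0,"dy": 0,"dz": 0,"rx": 0,"ry": 0,"rz": -0.05},{"dx": 0,"dy": 0,"dz": 0,"rx": 0,"ry": 0,"rz": -0.05},{"dx": 0,"dy": 0,"dz": 0,"rx": 0,"ry": 0,"rz": 0},{"dx": 0,"dy": 0,"dz": 0,"rx": 0,"ry": 0,"rz": 0},{"dx": 0,"dy": 0,"dz": 0,"rx": 0,"ry": 0,"rz": 0},{"dx": 0,"dy": 0,"dz": 0,"rx": 0,"ry": 0,"rz": 0},{"dx": 0,"dy": 0,"dz": 0,"rx": 0,"ry": 0,"rz": 0}]'

```text
t: 50.85
tcp_pos: [0.5632, 0.1972, 0.1583]
tool_rot: [0.973, 0.232, -0.001, 0.002]
force: [-4.9, -4.1, 11.7]
finger_gap: 0.413
gripper_force: 81.8
```

Run:
```python
from h import *
s=st(); print(s['ft_torque'])
```

```text
t 50.85 tcp [0.5632 0.1972 0.1583] z [-0.001 -0.004 -1.   ] y [ 0.451 -0.892  0.003] yawy -63.2 gap 0.413 gf 81.8 F [-4.9 -4.1 11.7] q6 1.26
[-0.85333953  0.73373707  0.02954051]
```

move_arm --targets '[{"dx": 0,"dy": 0,"dz": 0,"rx": 0,"ry": 0,"rz": -0.04},{"dx": 0,"dy": 0,"dz": 0,"rx": 0,"ry": 0,"rz": -0.04},{"dx": 0,"dy": 0,"dz": 0,"rx": 0,"ry": 0,"rz": -0.04},{"dx": 0,"dy": 0,"dz": 0,"rx": 0,"ry": 0,"rz": -0.04},{"dx": 0,"dy": 0,"dz": 0,"rx": 0,"ry": 0,"rz": 0},{"dx": 0,"dy": 0,"dz": 0,"rx": 0,"ry": 0,"rz": 0},{"dx": 0,"dy": 0,"dz": 0,"rx": 0,"ry": 0,"rz": 0},{"dx": 0,"dy": 0,"dz": 0,"rx": 0,"ry": 0,"rz": 0},{"dx": 0,"dy": 0,"dz": 0,"rx": 0,"ry": 0,"rz": 0},{"dx": 0,"dy": 0,"dz": 0,"rx": 0,"ry": 0,"rz": 0}]'

```text
t: 52.1
tcp_pos: [0.5633, 0.1973, 0.1583]
tool_rot: [0.981, 0.192, -0.001, 0.002]
force: [-3.2, -3.1, 11.7]
finger_gap: 0.414
gripper_force: 81.7
```

Run:
```python
from h import *
s=st(); print(s['ft_torque'])
m=snap('scene','s12.png')
# white pointer search around lock in scene
im=cv2.imread('pics/raw_s12.png'); p=proj(m,[.5637,.1987,.118]); print(p)
x,y=map(int,p); c=im[y-14:y+15,x-20:x+21].astype(int); w=(c.min(2)>110); ys,xs=np.nonzero(w)
for i,j in zip(ys,xs): print(j+x-20,i+y-14,c[i,j],end=' ')
for r in [0,90,180,270]: print(r,proj(m,[.5637+.03*np.cos(np.radians(98+r)),.1987+.03*np.sin(np.radians(98+r)),.112]).round(1))
```

```text
t 52.1 tcp [0.5633 0.1973 0.1583] z [-0.    -0.004 -1.   ] y [ 0.377 -0.926  0.004] yawy -67.9 gap 0.414 gf 81.7 F [-3.2 -3.1 11.7] q6 1.34
[-0.87210835  0.73289076  0.55535898]
[324.62501396 192.52910285]
0 [335.  193.5]
90 [322.  187.9]
180 [313.9 195.1]
270 [327.  200.8]
```

The torque jumped to 0.56 N m at 190° of key travel, which includes about 9° of hex play, so the lock is at its stop. I'll unload the key to mid-play and lift it out.

move_arm --targets '[{"dx": 0,"dy": 0,"dz": 0,"rx": 0,"ry": 0,"rz": 0.1},{"dx": 0,"dy": 0,"dz": 0,"rx": 0,"ry": 0,"rz": 0.1},{"dx": 0,"dy": 0,"dz": 0,"rx": 0,"ry": 0,"rz": 0.1},{"dx": 0,"dy": 0,"dz": 0,"rx": 0,"ry": 0,"rz": 0},{"dx": 0,"dy": 0,"dz": 0.15,"rx": 0,"ry": 0,"rz": 0},{"dx": 0,"dy": 0,"dz": 0.2,"rx": 0,"ry": 0,"rz": 0},{"dx": 0,"dy": 0,"dz": 0.2,"rx": 0,"ry": 0,"rz": 0},{"dx": 0,"dy": 0,"dz": 0.2,"rx": 0,"ry": 0,"rz": 0},{"dx": 0,"dy": 0,"dz": 0.3,"rx": 0,"ry": 0,"rz": 0},{"dx": 0,"dy": 0,"dz": 0.3,"rx": 0,"ry": 0,"rz": 0}]'

```text
t: 53.4
tcp_pos: [0.5641, 0.1999, 0.1913]
tool_rot: [0.964, 0.267, 0.001, -0.001]
force: [-0.2, -0.1, -1.1]
finger_gap: 0.416
gripper_force: 86.1
```

move_arm --targets '[{"dx": 0,"dy": 0,"dz": 0.3,"rx": 0,"ry": 0,"rz": 0},{"dx": 0,"dy": 0,"dz": 0.3,"rx": 0,"ry": 0,"rz": 0},{"dx": 0,"dy": 0,"dz": 0.3,"rx": 0,"ry": 0,"rz": 0},{"dx": 0,"dy": 0,"dz": 0,"rx": 0,"ry": 0,"rz": 0},{"dx": 0,"dy": 0,"dz": 0,"rx": 0,"ry": 0,"rz": 0},{"dx": 0,"dy": 0,"dz": 0,"rx": 0,"ry": 0,"rz": 0},{"dx": 0,"dy": 0,"dz": 0,"rx": 0,"ry": 0,"rz": 0},{"dx": 0,"dy": 0,"dz": 0,"rx": 0,"ry": 0,"rz": 0},{"dx": 0,"dy": 0,"dz": 0,"rx": 0,"ry": 0,"rz": 0},{"dx": 0,"dy": 0,"dz": 0,"rx": 0,"ry": 0,"rz": 0}]'

```text
t: 54.65
tcp_pos: [0.5638, 0.199, 0.2128]
tool_rot: [0.964, 0.267, -0.0, -0.0]
force: [-0.2, -0.5, -2.4]
finger_gap: 0.406
gripper_force: 86.1
```

Run:
```python
from h import *
s=st(); print(s['ft_torque'])
```

```text
t 54.65 tcp [0.5638 0.199  0.2128] z [-0.  0. -1.] y [ 0.514 -0.858 -0.   ] yawy -59.1 gap 0.406 gf 86.1 F [-0.2 -0.5 -2.4] q6 1.18
[0.01668189 0.00382058 0.01238441]
```

move_arm --targets '[{"dx": -0.25,"dy": -0.9,"dz": 0,"rx": 0,"ry": 0,"rz": 0},{"dx": -0.25,"dy": -0.9,"dz": 0,"rx": 0,"ry": 0,"rz": 0},{"dx": -0.25,"dy": -0.8,"dz": 0,"rx": 0,"ry": 0,"rz": 0},{"dx": 0,"dy": 0,"dz": 0,"rx": 0,"ry": 0,"rz": 0},{"dx": 0,"dy": 0,"dz": 0,"rx": 0,"ry": 0,"rz": 0},{"dx": 0,"dy": 0,"dz": 0,"rx": 0,"ry": 0,"rz": 0},{"dx": 0,"dy": 0,"dz": 0,"rx": 0,"ry": 0,"rz": 0},{"dx": 0,"dy": 0,"dz": 0,"rx": 0,"ry": 0,"rz": 0},{"dx": 0,"dy": 0,"dz": 0,"rx": 0,"ry": 0,"rz": 0},{"dx": 0,"dy": 0,"dz": 0,"rx": 0,"ry": 0,"rz": 0}]'

```text
t: 55.9
tcp_pos: [0.545, 0.1341, 0.2128]
tool_rot: [0.964, 0.267, -0.0, -0.0]
force: [0.2, -0.2, -1.7]
finger_gap: 0.409
gripper_force: 86.1
```

```bash
cat > ptr.py <<'E'
from h import *
def ring(m,im,z=.110):
    out=[]
    for a in range(0,360,5):
        v=[]
        for r in (.029,.032,.035):
            u=proj(m,[.5637+r*np.cos(np.radians(a)),.1987+r*np.sin(np.radians(a)),z]); x,y=np.round(u).astype(int)
            if 0<=x<512 and 0<=y<384:
                c=im[y,x].astype(int); v.append(c.min()-0.0*(c.max()-c.min()))
        if v: out.append((np.mean(v),a))
    return sorted(out,reverse=True)[:6]
if __name__=='__main__':
    st(); print('check old',ring(load('w11.png'),cv2.imread('pics/raw_w11.png')))
    m=snap('wrist','w13.png'); print(proj(m,[.5637,.1987,.118])); print('now',ring(m,cv2.imread('pics/raw_w13.png')))
E
python3 ptr.py
```

```text
t 55.9 tcp [0.545  0.1341 0.2128] z [-0. -0. -1.] y [ 0.514 -0.858 -0.   ] yawy -59.0 gap 0.409 gf 86.1 F [ 0.2 -0.2 -1.7] q6 1.07
check old [(np.float64(219.33333333333334), 275), (np.float64(186.66666666666666), 270), (np.float64(84.0), 280), (np.float64(82.0), 220), (np.float64(81.66666666666667), 235), (np.float64(81.33333333333333), 230)]
[195.44128258 124.66661152]
now [(np.float64(140.66666666666666), 105), (np.float64(116.33333333333333), 110), (np.float64(81.66666666666667), 285), (np.float64(81.66666666666667), 275), (np.float64(81.33333333333333), 280), (np.float64(81.33333333333333), 270)]
```

Run:
```python
from h import *
for f in ['w11','w13']:
    m=load(f+'.png'); im=cv2.imread(f'pics/raw_{f}.png')
    u=proj(m,[.5637,.1987,.118]); x0,y0=map(int,u)
    # white: bright & unsaturated near lock
    c=im[y0-50:y0+51,x0-60:x0+61].astype(int); k=((c.min(2)>90)&(c.max(2)-c.min(2)<35)).astype(np.uint8)
    N,l,s,cc=cv2.connectedComponentsWithStats(k)
    for i in range(1,N):
        if s[i,4]>=6:
            p=cc[i]+[x0-60,y0-50]
            for z in (.108,.112,.118):
                q=at_z(m,p,z)[:2]-[.5637,.1987]; r=np.linalg.norm(q)
                if r<.05: print(f,z,s[i,4],p.round(1),'r',r.round(4),'ang',round(np.degrees(np.arctan2(q[1],q[0]))%360,1))
    # gold mask centroid & hex angle
    hsv=cv2.cvtColor(im,cv2.COLOR_BGR2HSV); g=cv2.inRange(hsv,(18,120,60),(32,255,255)); M=np.zeros_like(g); cv2.circle(M,(x0,y0),42,255,-1); g&=M
    cn=max(cv2.findContours(g,0,1)[0],key=cv2.contourArea); h=cv2.convexHull(cn); a=cv2.approxPolyDP(h,3,True).reshape(-1,2)
    Q=np.array([at_z(m,p,.118)[:2] for p in a]); c0=Q.mean(0); print(a.tolist(),c0.round(4),[(round(np.degrees(np.arctan2(*(q-c0)[::-1]))%60,1),round(np.linalg.norm(q-c0),4)) for q in Q])
```

```text
w11 0.108 145 [221.4 104.5] r 0.0311 ang 274.3
w11 0.112 145 [221.4 104.5] r 0.0308 ang 273.6
w11 0.118 145 [221.4 104.5] r 0.0305 ang 272.6
[[272, 94], [288, 126], [272, 153], [239, 153], [222, 126], [237, 95]] [0.5642 0.1984] [(np.float64(3.6), np.float64(0.0266)), (np.float64(0.9), np.float64(0.0258)), (np.float64(4.3), np.float64(0.026)), (np.float64(2.6), np.float64(0.0256)), (np.float64(4.4), np.float64(0.0258)), (np.float64(4.0), np.float64(0.0264))]
w13 0.108 121 [158.6 113.2] r 0.0318 ang 106.3
w13 0.112 121 [158.6 113.2] r 0.0308 ang 105.3
w13 0.118 121 [158.6 113.2] r 0.0293 ang 103.5
[[205, 91], [228, 115], [219, 149], [188, 156], [164, 133], [170, 102]] [0.5637 0.1985] [(np.float64(12.6), np.float64(0.0266)), (np.float64(17.4), np.float64(0.0265)), (np.float64(13.7), np.float64(0.0259)), (np.float64(14.1), np.float64(0.0258)), (np.float64(15.0), np.float64(0.026)), (np.float64(18.3), np.float64(0.0254))]
```

Run:
```python
from h import *
m=load('w11.png')
q=[at_z(m,np.array(p)/2.6+[106,44],.106)[:2] for p in [(268,10),(90,485)]]; d=q[1]-q[0]; print(q,np.degrees(np.arctan2(d[1],d[0])))
# straight chest edges in w11 & w13 via LSD, and handle edges
for f in ['w11','w13']:
    m=load(f+'.png'); g=cv2.imread(f'pics/raw_{f}.png',0)
    L=cv2.createLineSegmentDetector().detect(g)[0].reshape(-1,4)
    for l in L:
        n=np.hypot(l[2]-l[0],l[3]-l[1])
        if n>55:
            a=at_z(m,l[:2],.106)[:2];b=at_z(m,l[2:],.106)[:2]; d=b-a
            print(f,l.round(),n.round(),'ang@.106',round(np.degrees(np.arctan2(d[1],d[0]))%180,1),a.round(3),b.round(3),'imgang',round(np.degrees(np.arctan2(l[3]-l[1],l[2]-l[0]))%180,1))
```

```text
[array([0.53526781, 0.13807849]), array([0.6997827 , 0.16300139])] 8.61442407034987
w11 [292. 293. 234. 293.] 58.0 ang@.106 123.0 [0.68  0.315] [0.71  0.269] imgang 179.8
w11 [399. 292. 512. 377.] 141.0 ang@.106 84.7 [0.624 0.4  ] [0.639 0.567] imgang 36.8
w11 [ -0. 373. 103. 297.] 129.0 ang@.106 160.3 [0.925 0.113] [0.781 0.164] imgang 143.4
w11 [ -0. 297.  62. 327.] 69.0 ang@.106 90.1 [0.836 0.081] [0.836 0.144] imgang 25.6
w11 [414.  -1. 499.  47.] 97.0 ang@.106 97.8 [0.426 0.248] [0.415 0.324] imgang 29.2
w11 [135. 238. 155. 182.] 59.0 ang@.106 9.2 [0.709 0.162] [0.652 0.153] imgang 109.7
w11 [174. 135. 227.  -0.] 146.0 ang@.106 7.8 [0.608 0.147] [0.5   0.133] imgang 111.3
w11 [500.  47. 348. 287.] 283.0 ang@.106 7.6 [0.415 0.325] [0.645 0.356] imgang 122.4
w11 [130. 125. 170.   8.] 123.0 ang@.106 7.7 [0.62  0.113] [0.527 0.1  ] imgang 109.3
w11 [358. 276. 394. 233.] 56.0 ang@.106 0.1 [0.631 0.356] [0.578 0.356] imgang 129.8
w11 [221. 195. 286. 195.] 65.0 ang@.106 122.4 [0.632 0.206] [0.601 0.254] imgang 0.3
w11 [139. 127. 179.  14.] 119.0 ang@.106 7.8 [0.618 0.12 ] [0.527 0.107]
[... 781 characters left out ...]
ng 115.8
w13 [ -0. 145.  29.   0.] 148.0 ang@.106 7.7 [0.463 0.331] [0.578 0.347] imgang 101.4
w13 [ 58. 219. 101. 124.] 104.0 ang@.106 179.9 [0.426 0.266] [0.522 0.266] imgang 114.6
w13 [192. 204. 162. 257.] 60.0 ang@.106 0.7 [0.499 0.17 ] [0.439 0.17 ] imgang 119.2
w13 [127.  67. 152.  12.] 60.0 ang@.106 0.0 [0.573 0.266] [0.617 0.266] imgang 114.4
w13 [447. 329. 492. 362.] 56.0 ang@.106 83.2 [ 0.513 -0.11 ] [ 0.505 -0.177] imgang 36.6
w13 [307.  -0. 266.  70.] 81.0 ang@.106 179.9 [0.683 0.172] [0.627 0.172] imgang 120.0
w13 [320. 109. 281. 193.] 93.0 ang@.106 7.9 [0.624 0.12 ] [0.548 0.109] imgang 115.3
w13 [255. 223. 218. 281.] 69.0 ang@.106 180.0 [0.512 0.113] [0.443 0.113] imgang 123.0
```

The handle has not rotated in the grip, but the pointer is at about 105°, where the chest's yaw means 97.75° when locked. So the plug is roughly 7° short: side load dragged it back when I unloaded the key. I'll go back in aligned to the plug, turn to the stop again, and lift out without backing off.

move_arm --targets '[{"dx": 0.18,"dy": 0.63,"dz": 0,"rx": 0,"ry": 0,"rz": 0.11},{"dx": 0.18,"dy": 0.63,"dz": 0,"rx": 0,"ry": 0,"rz": 0.11},{"dx": 0.18,"dy": 0.63,"dz": 0,"rx": 0,"ry": 0,"rz": 0.11},{"dx": 0.18,"dy": 0.64,"dz": 0,"rx": 0,"ry": 0,"rz": 0.1},{"dx": 0,"dy": 0,"dz": -0.3,"rx": 0,"ry": 0,"rz": 0},{"dx": 0,"dy": 0,"dz": -0.3,"rx": 0,"ry": 0,"rz": 0},{"dx": 0,"dy": 0,"dz": -0.3,"rx": 0,"ry": 0,"rz": 0},{"dx": 0,"dy": 0,"dz": -0.2,"rx": 0,"ry": 0,"rz": 0},{"dx": 0,"dy": 0,"dz": 0,"rx": 0,"ry": 0,"rz": 0},{"dx": 0,"dy": 0,"dz": 0,"rx": 0,"ry": 0,"rz": 0}]'

```text
t: 57.2
tcp_pos: [0.5633, 0.1971, 0.1855]
tool_rot: [0.928, 0.373, 0.0, 0.0]
force: [0.0, 0.4, -1.6]
finger_gap: 0.408
gripper_force: 86.1
```

Run:
```python
from h import *
st()
```

```text
t 57.2 tcp [0.5633 0.1971 0.1855] z [ 0.  0. -1.] y [ 0.692 -0.721  0.   ] yawy -46.2 gap 0.408 gf 86.1 F [ 0.   0.4 -1.6] q6 0.96
```

move_arm --targets '[{"dx": 0,"dy": 0,"dz": -0.1,"rx": 0,"ry": 0,"rz": 0},{"dx": 0,"dy": 0,"dz": -0.1,"rx": 0,"ry": 0,"rz": 0},{"dx": 0,"dy": 0,"dz": -0.1,"rx": 0,"ry": 0,"rz": 0},{"dx": 0,"dy": 0,"dz": -0.1,"rx": 0,"ry": 0,"rz": 0},{"dx": 0,"dy": 0,"dz": -0.1,"rx": 0,"ry": 0,"rz": 0},{"dx": 0,"dy": 0,"dz": 0,"rx": 0,"ry": 0,"rz": 0},{"dx": 0,"dy": 0,"dz": 0,"rx": 0,"ry": 0,"rz": 0},{"dx": 0,"dy": 0,"dz": 0,"rx": 0,"ry": 0,"rz": 0},{"dx": 0,"dy": 0,"dz": 0,"rx": 0,"ry": 0,"rz": 0},{"dx": 0,"dy": 0,"dz": 0,"rx": 0,"ry": 0,"rz": 0}]'

```text
t: 58.45
tcp_pos: [0.5633, 0.1973, 0.1743]
tool_rot: [0.928, 0.373, 0.001, 0.0]
force: [-1.8, 0.8, 6.2]
finger_gap: 0.41
gripper_force: 86.9
```

Run:
```python
from h import *
s=st(); print(s['ft_torque'])
```

```text
t 58.45 tcp [0.5633 0.1973 0.1743] z [ 0.001  0.    -1.   ] y [ 0.693 -0.721  0.001] yawy -46.1 gap 0.41 gf 86.9 F [-1.8  0.8  6.2] q6 0.96
[-0.05225574  0.38478977  0.02898924]
```

move_arm --targets '[{"dx": -0.03,"dy": 0.01,"dz": 0,"rx": 0,"ry": 0,"rz": 0},{"dx": 0,"dy": 0,"dz": 0,"rx": 0,"ry": 0,"rz": 0},{"dx": 0,"dy": 0,"dz": -0.1,"rx": 0,"ry": 0,"rz": 0},{"dx": 0,"dy": 0,"dz": -0.1,"rx": 0,"ry": 0,"rz": 0},{"dx": 0,"dy": 0,"dz": 0,"rx": 0,"ry": 0,"rz": 0},{"dx": 0,"dy": 0,"dz": 0,"rx": 0,"ry": 0,"rz": 0},{"dx": 0,"dy": 0,"dz": 0,"rx": 0,"ry": 0,"rz": 0},{"dx": 0,"dy": 0,"dz": 0,"rx": 0,"ry": 0,"rz": 0},{"dx": 0,"dy": 0,"dz": 0,"rx": 0,"ry": 0,"rz": 0},{"dx": 0,"dy": 0,"dz": 0,"rx": 0,"ry": 0,"rz": 0}]'

```text
t: 59.7
tcp_pos: [0.5624, 0.1972, 0.1676]
tool_rot: [0.928, 0.373, -0.0, 0.0]
force: [1.9, -2.2, -3.7]
finger_gap: 0.412
gripper_force: 85.9
```

Run:
```python
from h import *
s=st(); print(s['ft_torque'])
```

```text
t 59.7 tcp [0.5624 0.1972 0.1676] z [ 0. -0. -1.] y [ 0.693 -0.721  0.   ] yawy -46.1 gap 0.412 gf 85.9 F [ 1.9 -2.2 -3.7] q6 0.96
[-0.81057678 -0.47746522 -0.04790876]
```

move_arm --targets '[{"dx": 0.012,"dy": -0.03,"dz": 0,"rx": 0,"ry": 0,"rz": 0},{"dx": 0,"dy": 0,"dz": -0.1,"rx": 0,"ry": 0,"rz": 0},{"dx": 0,"dy": 0,"dz": -0.1,"rx": 0,"ry": 0,"rz": 0},{"dx": 0,"dy": 0,"dz": -0.1,"rx": 0,"ry": 0,"rz": 0},{"dx": 0,"dy": 0,"dz": -0.08,"rx": 0,"ry": 0,"rz": 0},{"dx": 0,"dy": 0,"dz": 0,"rx": 0,"ry": 0,"rz": 0},{"dx": 0,"dy": 0,"dz": 0,"rx": 0,"ry": 0,"rz": 0},{"dx": 0,"dy": 0,"dz": 0,"rx": 0,"ry": 0,"rz": 0},{"dx": 0,"dy": 0,"dz": 0,"rx": 0,"ry": 0,"rz": 0},{"dx": 0,"dy": 0,"dz": 0,"rx": 0,"ry": 0,"rz": 0}]'

```text
t: 60.95
tcp_pos: [0.5625, 0.1968, 0.1584]
tool_rot: [0.928, 0.373, -0.0, -0.0]
force: [0.0, -1.3, 1.2]
finger_gap: 0.414
gripper_force: 86.4
```

Run:
```python
from h import *
s=st(); print(s['ft_torque'])
```

```text
t 60.95 tcp [0.5625 0.1968 0.1584] z [-0.  0. -1.] y [ 0.693 -0.721 -0.   ] yawy -46.2 gap 0.414 gf 86.4 F [ 0.  -1.3  1.2] q6 0.95
[-0.30933212  0.04659341  0.02066957]
```

move_arm --targets '[{"dx": 0,"dy": -0.015,"dz": -0.03,"rx": 0,"ry": 0,"rz": 0},{"dx": 0,"dy": 0,"dz": 0,"rx": 0,"ry": 0,"rz": -0.1},{"dx": 0,"dy": 0,"dz": 0,"rx": 0,"ry": 0,"rz": -0.1},{"dx": 0,"dy": 0,"dz": 0,"rx": 0,"ry": 0,"rz": -0.1},{"dx": 0,"dy": 0,"dz": 0,"rx": 0,"ry": 0,"rz": -0.1},{"dx": 0,"dy": 0,"dz": 0,"rx": 0,"ry": 0,"rz": -0.1},{"dx": 0,"dy": 0,"dz": 0,"rx": 0,"ry": 0,"rz": -0.1},{"dx": 0,"dy": 0,"dz": 0,"rx": 0,"ry": 0,"rz": 0},{"dx": 0,"dy": 0,"dz": 0,"rx": 0,"ry": 0,"rz": 0},{"dx": 0,"dy": 0,"dz": 0,"rx": 0,"ry": 0,"rz": 0}]'

```text
t: 62.2
tcp_pos: [0.5624, 0.1965, 0.1583]
tool_rot: [0.975, 0.224, -0.0, -0.0]
force: [-0.7, -1.5, 5.5]
finger_gap: 0.406
gripper_force: 86.9
```

Run:
```python
from h import *
s=st(); print(s['ft_torque'])
```

```text
t 62.2 tcp [0.5624 0.1965 0.1583] z [-0.  0. -1.] y [ 0.436 -0.9   -0.   ] yawy -64.1 gap 0.406 gf 86.9 F [-0.7 -1.5  5.5] q6 1.27
[-0.30155486  0.33803562  0.08856853]
```

move_arm --targets '[{"dx": 0,"dy": 0,"dz": 0,"rx": 0,"ry": 0,"rz": -0.06},{"dx": 0,"dy": 0,"dz": 0,"rx": 0,"ry": 0,"rz": -0.06},{"dx": 0,"dy": 0,"dz": 0,"rx": 0,"ry": 0,"rz": -0.05},{"dx": 0,"dy": 0,"dz": 0,"rx": 0,"ry": 0,"rz": 0},{"dx": 0,"dy": 0,"dz": 0,"rx": 0,"ry": 0,"rz": 0},{"dx": 0,"dy": 0,"dz": 0,"rx": 0,"ry": 0,"rz": 0},{"dx": 0,"dy": 0,"dz": 0,"rx": 0,"ry": 0,"rz": 0},{"dx": 0,"dy": 0,"dz": 0,"rx": 0,"ry": 0,"rz": 0},{"dx": 0,"dy": 0,"dz": 0,"rx": 0,"ry": 0,"rz": 0},{"dx": 0,"dy": 0,"dz": 0,"rx": 0,"ry": 0,"rz": 0}]'

```text
t: 63.45
tcp_pos: [0.5622, 0.1965, 0.1583]
tool_rot: [0.983, 0.182, -0.0, 0.0]
force: [-1.6, -0.1, 5.4]
finger_gap: 0.41
gripper_force: 86.9
```

Run:
```python
from h import *
s=st(); print(s['ft_torque'])
```

```text
t 63.45 tcp [0.5622 0.1965 0.1583] z [-0. -0. -1.] y [ 0.357 -0.934  0.   ] yawy -69.1 gap 0.41 gf 86.9 F [-1.6 -0.1  5.4] q6 1.35
[-0.21934433  0.4046997   0.62107872]
```

move_arm --targets '[{"dx": 0,"dy": 0,"dz": 0,"rx": 0,"ry": 0,"rz": 0.05},{"dx": 0,"dy": 0,"dz": 0,"rx": 0,"ry": 0,"rz": 0.05},{"dx": 0,"dy": 0,"dz": 0,"rx": 0,"ry": 0,"rz": 0},{"dx": 0,"dy": 0,"dz": 0,"rx": 0,"ry": 0,"rz": 0},{"dx": 0,"dy": 0,"dz": 0,"rx": 0,"ry": 0,"rz": 0},{"dx": 0,"dy": 0,"dz": 0,"rx": 0,"ry": 0,"rz": 0},{"dx": 0,"dy": 0,"dz": 0,"rx": 0,"ry": 0,"rz": 0},{"dx": 0,"dy": 0,"dz": 0,"rx": 0,"ry": 0,"rz": 0},{"dx": 0,"dy": 0,"dz": 0,"rx": 0,"ry": 0,"rz": 0},{"dx": 0,"dy": 0,"dz": 0,"rx": 0,"ry": 0,"rz": 0}]'

```text
t: 64.7
tcp_pos: [0.5623, 0.1965, 0.1583]
tool_rot: [0.979, 0.206, -0.0, -0.0]
force: [-2.1, -1.0, 6.1]
finger_gap: 0.409
gripper_force: 86.9
```

Run:
```python
from h import *
s=st(); print(s['ft_torque'])
```

```text
t 64.7 tcp [0.5623 0.1965 0.1583] z [-0.  0. -1.] y [ 0.402 -0.915 -0.   ] yawy -66.3 gap 0.409 gf 86.9 F [-2.1 -1.   6.1] q6 1.3
[-0.34959065  0.30772651 -0.06637189]
```

move_arm --targets '[{"dx": 0,"dy": 0,"dz": 0,"rx": 0,"ry": 0,"rz": -0.06},{"dx": 0,"dy": 0,"dz": 0,"rx": 0,"ry": 0,"rz": 0},{"dx": 0,"dy": 0,"dz": 0.1,"rx": 0,"ry": 0,"rz": 0},{"dx": 0,"dy": 0,"dz": 0.15,"rx": 0,"ry": 0,"rz": 0},{"dx": 0,"dy": 0,"dz": 0.2,"rx": 0,"ry": 0,"rz": 0},{"dx": 0,"dy": 0,"dz": 0.25,"rx": 0,"ry": 0,"rz": 0},{"dx": 0,"dy": 0,"dz": 0.3,"rx": 0,"ry": 0,"rz": 0},{"dx": 0,"dy": 0,"dz": 0.4,"rx": 0,"ry": 0,"rz": 0},{"dx": 0,"dy": 0,"dz": 0.4,"rx": 0,"ry": 0,"rz": 0},{"dx": 0,"dy": 0,"dz": 0.4,"rx": 0,"ry": 0,"rz": 0}]'

```text
t: 65.95
tcp_pos: [0.5631, 0.1966, 0.2149]
tool_rot: [0.982, 0.19, 0.001, -0.0]
force: [0.2, 0.2, -1.8]
finger_gap: 0.409
gripper_force: 89.5
```

move_arm --targets '[{"dx": -0.25,"dy": -0.9,"dz": 0,"rx": 0,"ry": 0,"rz": 0},{"dx": -0.25,"dy": -0.9,"dz": 0,"rx": 0,"ry": 0,"rz": 0},{"dx": -0.25,"dy": -0.8,"dz": 0,"rx": 0,"ry": 0,"rz": 0},{"dx": 0,"dy": 0,"dz": 0,"rx": 0,"ry": 0,"rz": 0},{"dx": 0,"dy": 0,"dz": 0,"rx": 0,"ry": 0,"rz": 0},{"dx": 0,"dy": 0,"dz": 0,"rx": 0,"ry": 0,"rz": 0},{"dx": 0,"dy": 0,"dz": 0,"rx": 0,"ry": 0,"rz": 0},{"dx": 0,"dy": 0,"dz": 0,"rx": 0,"ry": 0,"rz": 0},{"dx": 0,"dy": 0,"dz": 0,"rx": 0,"ry": 0,"rz": 0},{"dx": 0,"dy": 0,"dz": 0,"rx": 0,"ry": 0,"rz": 0}]'

```text
t: 67.2
tcp_pos: [0.5438, 0.1314, 0.2125]
tool_rot: [0.982, 0.19, -0.0, -0.0]
force: [-0.2, -0.3, -1.4]
finger_gap: 0.407
gripper_force: 89.5
```

```bash
cat > pt2.py <<'E'
from h import *
import sys
f=sys.argv[1]; st(); snap('wrist',f+'.png')
m=load(f+'.png'); im=cv2.imread(f'pics/raw_{f}.png')
u=proj(m,[.5637,.1987,.118]); x0,y0=map(int,u); print(u)
X,Y=max(0,x0-60),max(0,y0-50)
c=im[Y:y0+51,X:x0+61].astype(int); k=((c.min(2)>90)&(c.max(2)-c.min(2)<35)).astype(np.uint8)
N,l,s,cc=cv2.connectedComponentsWithStats(k)
for i in range(1,N):
    if s[i,4]>=6:
        p=cc[i]+[X,Y]; q=at_z(m,p,.112)[:2]-[.5637,.1987]; r=np.linalg.norm(q)
        if r<.05: print('ptr',s[i,4],p.round(1),'r',r.round(4),'ang',round(np.degrees(np.arctan2(q[1],q[0]))%360,1))
hsv=cv2.cvtColor(im,cv2.COLOR_BGR2HSV); g=cv2.inRange(hsv,(18,120,60),(32,255,255)); M=np.zeros_like(g); cv2.circle(M,(x0,y0),42,255,-1); g&=M
cn=max(cv2.findContours(g,0,1)[0],key=cv2.contourArea); a=cv2.approxPolyDP(cv2.convexHull(cn),3,True).reshape(-1,2)
Q=np.array([at_z(m,p,.118)[:2] for p in a]); c0=Q.mean(0); print(c0.round(4),[(round(float(np.degrees(np.arctan2(*(q-c0)[::-1]))%60),1),round(float(np.linalg.norm(q-c0)),4)) for q in Q])
E
python3 pt2.py w14
```

```text
t 67.2 tcp [0.5438 0.1314 0.2125] z [-0.  0. -1.] y [ 0.374 -0.927 -0.   ] yawy -68.0 gap 0.407 gf 89.5 F [-0.2 -0.3 -1.4] q6 1.23
[184.31123038 131.97595683]
ptr 120 [147.4 121.5] r 0.031 ang 97.9
[0.5635 0.1982] [(4.8, 0.0265), (9.5, 0.0268), (7.4, 0.0256), (5.9, 0.0254), (8.7, 0.026), (12.0, 0.0256)]
```

The pointer now reads 97.9°, against the chest's 97.75°, so the lock is fully turned. I'll take the key back to its stand.

move_arm --targets '[{"dx": -0.25,"dy": -0.9,"dz": 0,"rx": 0,"ry": 0,"rz": -0.07},{"dx": -0.25,"dy": -0.9,"dz": 0,"rx": 0,"ry": 0,"rz": -0.07},{"dx": -0.25,"dy": -0.9,"dz": 0,"rx": 0,"ry": 0,"rz": -0.07},{"dx": -0.25,"dy": -0.9,"dz": 0,"rx": 0,"ry": 0,"rz": -0.07},{"dx": -0.25,"dy": -0.9,"dz": 0,"rx": 0,"ry": 0,"rz": -0.07},{"dx": -0.25,"dy": -0.9,"dz": 0,"rx": 0,"ry": 0,"rz": -0.07},{"dx": -0.25,"dy": -0.9,"dz": 0,"rx": 0,"ry": 0,"rz": -0.07},{"dx": -0.25,"dy": -0.9,"dz": 0,"rx": 0,"ry": 0,"rz": -0.07},{"dx": -0.25,"dy": -0.9,"dz": 0,"rx": 0,"ry": 0,"rz": -0.07},{"dx": -0.25,"dy": -0.9,"dz": 0,"rx": 0,"ry": 0,"rz": -0.07}]'

```text
t: 68.5
tcp_pos: [0.4812, -0.0945, 0.2127]
tool_rot: [1.0, 0.008, 0.0, 0.0]
force: [0.2, -0.8, -0.7]
finger_gap: 0.409
gripper_force: 89.5
```

move_arm --targets '[{"dx": -0.25,"dy": -0.9,"dz": 0,"rx": 0,"ry": 0,"rz": -0.07},{"dx": -0.25,"dy": -0.9,"dz": 0,"rx": 0,"ry": 0,"rz": -0.07},{"dx": -0.25,"dy": -0.9,"dz": 0,"rx": 0,"ry": 0,"rz": -0.07},{"dx": -0.26,"dy": -0.84,"dz": 0,"rx": 0,"ry": 0,"rz": -0.07},{"dx": 0,"dy": 0,"dz": 0,"rx": 0,"ry": 0,"rz": 0},{"dx": 0,"dy": 0,"dz": 0,"rx": 0,"ry": 0,"rz": 0},{"dx": 0,"dy": 0,"dz": 0,"rx": 0,"ry": 0,"rz": 0},{"dx": 0,"dy": 0,"dz": 0,"rx": 0,"ry": 0,"rz": 0},{"dx": 0,"dy": 0,"dz": 0,"rx": 0,"ry": 0,"rz": 0},{"dx": 0,"dy": 0,"dz": 0,"rx": 0,"ry": 0,"rz": 0}]'

```text
t: 69.75
tcp_pos: [0.4561, -0.182, 0.2126]
tool_rot: [0.998, -0.065, 0.0, -0.0]
force: [-0.2, 0.8, -1.9]
finger_gap: 0.411
gripper_force: 89.5
```

Run:
```python
from h import *
s=st(); print((np.array([.456,-.182])-s['tcp_pos'][:2])/.025)
```

```text
t 69.75 tcp [ 0.4561 -0.182   0.2126] z [ 0.  0. -1.] y [-0.129 -0.992 -0.   ] yawy -97.4 gap 0.411 gf 89.5 F [-0.2  0.8 -1.9] q6 1.09
[-0.00512959 -0.00098117]
```

move_arm --targets '[{"dx": 0,"dy": 0,"dz": -0.6,"rx": 0,"ry": 0,"rz": 0},{"dx": 0,"dy": 0,"dz": -0.6,"rx": 0,"ry": 0,"rz": 0},{"dx": 0,"dy": 0,"dz": -0.6,"rx": 0,"ry": 0,"rz": 0},{"dx": 0,"dy": 0,"dz": -0.6,"rx": 0,"ry": 0,"rz": 0},{"dx": 0,"dy": 0,"dz": -0.4,"rx": 0,"ry": 0,"rz": 0},{"dx": 0,"dy": 0,"dz": -0.2,"rx": 0,"ry": 0,"rz": 0},{"dx": 0,"dy": 0,"dz": -0.15,"rx": 0,"ry": 0,"rz": 0},{"dx": 0,"dy": 0,"dz": -0.15,"rx": 0,"ry": 0,"rz": 0},{"dx": 0,"dy": 0,"dz": -0.15,"rx": 0,"ry": 0,"rz": 0},{"dx": 0,"dy": 0,"dz": -0.15,"rx": 0,"ry": 0,"rz": 0}]'

```text
t: 71.0
tcp_pos: [0.4562, -0.1822, 0.1225]
tool_rot: [0.998, -0.065, 0.0, 0.0]
force: [0.5, -0.2, -1.2]
finger_gap: 0.408
gripper_force: 89.5
```

Run:
```python
from h import *
s=st(); print(s['ft_torque'])
```

```text
t 71.0 tcp [ 0.4562 -0.1822  0.1225] z [ 0. -0. -1.] y [-0.13  -0.992  0.   ] yawy -97.5 gap 0.408 gf 89.5 F [ 0.5 -0.2 -1.2] q6 1.09
[-0.04170718 -0.04238793 -0.0451309 ]
```

move_arm --targets '[{"dx": 0,"dy": 0,"dz": -0.3,"rx": 0,"ry": 0,"rz": 0},{"dx": 0,"dy": 0,"dz": -0.35,"rx": 0,"ry": 0,"rz": 0},{"dx": 0,"dy": 0,"dz": -0.35,"rx": 0,"ry": 0,"rz": 0},{"dx": 0,"dy": 0,"dz": -0.35,"rx": 0,"ry": 0,"rz": 0},{"dx": 0,"dy": 0,"dz": -0.3,"rx": 0,"ry": 0,"rz": 0},{"dx": 0,"dy": 0,"dz": -0.15,"rx": 0,"ry": 0,"rz": 0},{"dx": 0,"dy": 0,"dz": -0.1,"rx": 0,"ry": 0,"rz": 0},{"dx": 0,"dy": 0,"dz": -0.05,"rx": 0,"ry": 0,"rz": 0},{"dx": 0,"dy": 0,"dz": 0,"rx": 0,"ry": 0,"rz": 0},{"dx": 0,"dy": 0,"dz": 0,"rx": 0,"ry": 0,"rz": 0}]'

```text
t: 72.25
tcp_pos: [0.4562, -0.1822, 0.0744]
tool_rot: [0.998, -0.065, 0.0, 0.0]
force: [-1.2, 1.6, 5.4]
finger_gap: 0.41
gripper_force: 90.4
```

move_arm --claw 100 --newtons 40 --targets '[{"dx": 0,"dy": 0,"dz": 0,"rx": 0,"ry": 0,"rz": 0},{"dx": 0,"dy": 0,"dz": 0,"rx": 0,"ry": 0,"rz": 0},{"dx": 0,"dy": 0,"dz": 0,"rx": 0,"ry": 0,"rz": 0},{"dx": 0,"dy": 0,"dz": 0,"rx": 0,"ry": 0,"rz": 0},{"dx": 0,"dy": 0,"dz": 0,"rx": 0,"ry": 0,"rz": 0},{"dx": 0,"dy": 0,"dz": 0,"rx": 0,"ry": 0,"rz": 0},{"dx": 0,"dy": 0,"dz": 0.3,"rx": 0,"ry": 0,"rz": 0},{"dx": 0,"dy": 0,"dz": 0.6,"rx": 0,"ry": 0,"rz": 0},{"dx": 0,"dy": 0,"dz": 0.9,"rx": 0,"ry": 0,"rz": 0},{"dx": 0,"dy": 0,"dz": 0.9,"rx": 0,"ry": 0,"rz": 0}]'

```text
t: 73.5
tcp_pos: [0.456, -0.1821, 0.1424]
tool_rot: [0.998, -0.065, 0.0, 0.0]
force: [0.3, -0.3, 0.2]
finger_gap: 0.996
gripper_force: 0.0
```

move_arm --targets '[{"dx": 0,"dy": 0,"dz": 0.9,"rx": 0,"ry": 0,"rz": 0},{"dx": 0,"dy": 0,"dz": 0.9,"rx": 0,"ry": 0,"rz": 0},{"dx": 0,"dy": 0,"dz": 0.6,"rx": 0,"ry": 0,"rz": 0},{"dx": 0,"dy": 0,"dz": 0,"rx": 0,"ry": 0,"rz": 0},{"dx": 0,"dy": 0,"dz": 0,"rx": 0,"ry": 0,"rz": 0},{"dx": 0,"dy": 0,"dz": 0,"rx": 0,"ry": 0,"rz": 0},{"dx": 0,"dy": 0,"dz": 0,"rx": 0,"ry": 0,"rz": 0},{"dx": 0,"dy": 0,"dz": 0,"rx": 0,"ry": 0,"rz": 0},{"dx": 0,"dy": 0,"dz": 0,"rx": 0,"ry": 0,"rz": 0},{"dx": 0,"dy": 0,"dz": 0,"rx": 0,"ry": 0,"rz": 0}]'

```text
t: 74.75
tcp_pos: [0.4561, -0.1822, 0.2013]
tool_rot: [0.998, -0.065, -0.0, -0.0]
force: [-0.4, -0.1, 0.3]
finger_gap: 1.002
gripper_force: 0.0
```

```bash
python3 - <<'E'
from h import *
st(); m=snap('side','d15.png'); im=cv2.imread('pics/raw_d15.png'); o=cv2.imread('pics/raw_side0.png')
# key handle blob: black pixels near the expected place, before/after
for n,i in (('before',o),('after',im)):
    u=proj(m,[.4576,-.1817,.089]); x,y=map(int,u); k=(i[y-22:y+18,x-18:x+19].max(2)<32).astype(np.uint8)
    N,l,s,c=cv2.connectedComponentsWithStats(k); j=1+np.argmax(s[1:,4]); print(n,s[j],c[j]+[x-18,y-22])
# chest/drawer: edges of handle bar vs expected shut pose
print([proj(m,[.5637+a,.0985+b,.078]).round(1) for a,b in ((-.05,-.007),(.05,.007))])
# greens left on table
h=cv2.cvtColor(im,cv2.COLOR_BGR2HSV); k=cv2.inRange(h,(50,120,40),(80,255,255)); N,_,s,c=cv2.connectedComponentsWithStats(k); print([(s[i].tolist(),c[i].round().tolist()) for i in range(1,N) if s[i,4]>40])
# bystanders moved? diff around them
for n,p in dict(bottle=(.752,-.15,.06),carton=(.71,-.285,.03),mug=(.62,.43,.045)).items():
    x,y=map(int,proj(m,p)); r=20; print(n,np.abs(im[y-r:y+r,x-r:x+r].astype(int)-o[y-r:y+r,x-r:x+r]).mean().round(1))
E
python3 - <<'E'
import sys; sys.path.insert(0,'.')
import os; os.chdir('.')
from h import *
snap('wrist','w15.png'); W=load('w15.png'); g=cv2.imread('pics/raw_w15.png').max(2)
u=proj(W,[.4576,-.1817,.108]).astype(int); k=np.zeros_like(g); k[u[1]-45:u[1]+45,u[0]-45:u[0]+45]=(g[u[1]-45:u[1]+45,u[0]-45:u[0]+45]<40)*255
cn=max(cv2.findContours(k,0,1)[0],key=cv2.contourArea); a=cv2.approxPolyDP(cv2.convexHull(cn),3,True).reshape(-1,2)
Q=np.array([at_z(W,p,.108)[:2] for p in a]); print(a.tolist(),Q.round(4).tolist())
E
```

```text
t 74.75 tcp [ 0.4561 -0.1822  0.2013] z [-0.  0. -1.] y [-0.13  -0.992 -0.   ] yawy -97.5 gap 1.002 gf 0.0 F [-0.4 -0.1  0.3] q6 1.09
before [  9  12  22  24 360] [284.26666667 260.18888889]
after [ 10  12  21  23 342] [284.60818713 259.75438596]
[array([237.6, 198.8]), array([261.8, 184.1])]
[([465, 254, 34, 23, 346], [481.0, 265.0]), ([490, 286, 22, 26, 291], [503.0, 296.0])]
bottle 22.7
carton 13.7
mug 33.7
[[272, 151], [277, 162], [275, 202], [232, 202], [233, 152]] [[0.4825, -0.1994], [0.4731, -0.2023], [0.4395, -0.197], [0.4442, -0.1614], [0.4857, -0.1685]]
```

Run:
```python
from h import *
m=load('w11.png'); n=np.array([np.cos(np.radians(97.75)),np.sin(np.radians(97.75))])
f=lambda p,z: at_z(m,p,z)[:2]@n
front=np.mean([f((174,135),.106),f((227,0),.106),f((135,238),.106)])
bar=np.mean([f(p,.078) for p in [(130,125),(170,8),(139,127),(179,14)]]); print('bar to chest front',front-bar)
for cam,a,b in (('side','raw_side0.png','raw_d15.png'),('scene','raw_scene0.png',None)):
    A=cv2.imread('pics/'+a)
    if b is None: snap('scene','s15.png'); b='raw_s15.png'
    B=cv2.imread('pics/'+b)
    boxes=dict(side=dict(bottle=(345,185,368,232),carton=(357,233,412,279),mug=(180,132,213,160)),scene=dict(bottle=(186,228,208,280),carton=(120,236,170,270),mug=(400,196,435,238)))[cam]
    for k,(x0,y0,x1,y1) in boxes.items():
        r=cv2.matchTemplate(B[y0-12:y1+12,x0-12:x1+12],A[y0:y1,x0:x1],cv2.TM_CCOEFF_NORMED); _,v,_,l=cv2.minMaxLoc(r); print(cam,k,round(v,3),'shift',l[0]-12,l[1]-12)
```

```text
bar to chest front 0.040132542629483986
side bottle 0.773 shift 0 0
side carton 0.89 shift 0 0
side mug 0.898 shift 0 0
scene bottle 0.568 shift 2 10
scene carton 0.883 shift 0 0
scene mug 0.947 shift 0 0
```

```bash
python3 -c "
from station import order; print(order.sign_off())"
```

```text
the job is handed in; nothing more can be done
None
```

The job is handed in: both dye jars (only two were there) are in the shut drawer, the lock is turned to its stop (pointer 97.9°, chest 97.75°), the key is fully home in its stand, and the mug and carton did not move; the bottle had not shifted in the side view but its scene-camera match was too poor to confirm it.

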